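# Back the tube wheel up one notch

## Robot

A 7-joint arm with a two-finger parallel gripper is mounted at the origin on the work surface. World frame = base frame: x ahead of the robot, y to its left, z up, the work surface at z = 0. Lengths are in m, angles in degrees, forces in N, time in s.
With the tool pointing down it reaches from about 0.4 to 0.85 m from the base axis. Payload 4.5 kg.
Tool frame: the origin (TCP) lies midway between the tips of the shut fingers; the grasp point (between the pads) lies 19 mm behind it; x points along the fingers, z is the direction in which the jaws open and shut, and the axes are right-handed (so a half turn about x gives the same grasp; the last joint's range is limited). The gripper opens to 85 mm and grips with 20 to 120 N. Pads are 22 mm wide; open, the fingers measure 114 mm over their backs; the gripper's body (76 mm by 85 mm) begins 54 mm behind the grasp point. The pads swing forward as they close: fully open they stand 13 mm farther back than shut.
Start: joints at [-68.079, 39.483, -11.15, 89.685, 9.013, 51.709, -12.324], TCP at [0.214, 0.587, 0.231] pointing down, gripper open.
Joint ranges: [-172.22, 172.22], [-26.19, 119.32], [-84.43, 86.54], [7.71, 146.69], [-57.33, 237.33], [2.42, 119.75], [-152.13, 152.13]. Speed limits (degrees/s): [147.25, 147.25, 180, 180, 180, 180, 180].

## Interface

Orientations are given as a 3x3 rotation matrix whose columns are the frame's x, y, z axes.
In Python, from cell import manip, cams gives the robot as it stands.
- The arm moves only by the shell command python3 -m jog 'ROWS' [OPENING] [FORCE]. ROWS is JSON, a list of rows, each an object of numbers: "dx", "dy", "dz": the shift along the tool's x, y, z each as a share of 0.8 m, from -1 to 1; "twist": the turn about the tool's x as a share of 45 degrees, from -1 to 1. A call has 1 to 12 rows; each row is the pose to reach, as a shift and turn from the pose commanded when the call began, along the tool's axes at that moment; what a row does not reach only later rows make up. A row lasts 1/12 s, in which the tool goes at most 41.7 mm and 7.16 degrees, less where a joint would pass 70% of its speed; a pose out of reach is approached as far as the arm can. A call with a number of a shift or a turn outside -1 to 1 is refused whole. A call with a gripper value outside its range is refused whole. OPENING is the closure, from 0 (fully open) to 1 (shut), set as the call begins (- or left out, the last holds). The fingers move at their own pace and stop on an object; FORCE is the grip in N (left out, the last holds). Time passes only in rows, so rows that repeat a pose let the fingers close. It gives the time, the measured TCP pose, the force and the opening at its end, in the units of the state.
- manip.read_state(): the state, without advancing time (a new reading comes with each control period).
- cams.get_image(name): name is "scene" or "top" or "wrist"; returns a dict with "pixels" (384x512x3 uint8, red, green, blue), "camera_matrix" (3x3 intrinsics, pixels), "R" (3x3) and "t" (3): a world point X has camera coordinates R X + t. Camera axes: x right, y down, z forward; pixel columns grow to the right and rows downward; lengths in m; the calibration is good to about 2 mm. A picture is of the moment at which its call begins. There is no depth.
- manip.hand_in(): hands the job in, once; it reports no verdict.
The state is a dict: "time_s": time; "q": joint angles; "qvel": joint speeds; "joint_torque": joint torques, N m; "tool_pos": TCP position; "orientation": TCP orientation; "ft_force": force on the tool from outside, world axes, zero at the start; "wrist_torque": the same for the moment, N m; "width": finger opening in m.
Only numpy, scipy, OpenCV 4.12 (cv2) and the standard library are available. Lean on these libraries where they do the work, as an engineer would, in place of code of your own. Each camera call takes 0.05 s, during which the arm holds its last target.

## Task

The tube wheel on the testing table has been fed one notch too far. With a fingertip, push the tab of its ratchet pawl outward, away from the wheel, so that the pawl lifts and stays up; push the wheel backward (clockwise seen from above) by one notch, and tip the pawl down again so that the next tooth of the wheel is stopped against it. Only push, gently: do not pinch or force anything, do not pick up the vials riding in the wheel, and leave the other things where they stand.

Things in the scene. Friction and masses are not known exactly. Their poses are not given: they have to be found in the camera images.
- feeder: Grey base plate of the tube feeder, 12 mm thick, fixed to the table, at a different place and yaw every time. Origin at table height under the wheel's vertical axis; its y axis points level from there to the pawl. The plate spans x -140 to 140, y -145 to 235 mm.
- wheel_axis (a point): On the wheel's axis, at the disc's top face (45 mm above the table), axes as the feeder. Aluminium wheel, radius 122 mm, with 8 saw teeth on the rim of its top face (radius 100 to 122; steep wall 15 mm high, then a ramp sinking to the foot of the next wall), a hub (radius 22, top 81 above the table) and 8 white cups (25 wide, 28 tall) at radius 68.
- tubewheel (a joint): Turn of the wheel (rad), grows BACKWARD = clockwise seen from above; starts near 0; one notch is 0.785. Pawl down: it turns forward freely but a steep wall stops it backward, at the start within 0.03, one notch on at about 0.80 (with the pawl up nothing stops it). Light friction, 1 to 2 N at the drive post; stays where it is left.
- drive_post: Upright steel post on the wheel for pushing it round, 14 mm diameter, black knob on top (20 mm diameter, 20 tall). Origin at its foot, 90 mm from the wheel's axis; foot 45, top 157 mm above the table. At wheel value 0 it is at azimuth -45 degrees in the feeder's frame (x towards y). A fingertip 115 to 135 mm above the table pushes it clear above the vials.
- post_mid (a point): Point on the drive post's axis, 130 mm above the table (85 mm above the post's foot).
- pawl_pivot (a point): Pivot of the pawl, fixed on the feeder: 165 mm from the wheel's axis along the feeder's y, 64 mm above the table, axes as the feeder. The pin is level, along the feeder's x, between two aluminium cheeks (outer faces 20 mm either side, tops 76 mm above the table).
- pawl (a joint): Turn of the pawl (rad), 0 down to 0.7 fully up. Dark steel bell-crank: a level arm 14 mm wide reaching 67 mm from pivot to wheel rim, tooth under its end, and a tab standing up at the pivot. Pushing the tab outward lifts the arm: above 0.3 it clears the teeth. The pivot is stiff: it stays where left and must be pushed down again. Down near a wall it reads up to 0.05, on a tooth's top 0.17.
- pawl_tab: Tab of the pawl: 18 mm wide (feeder's x), 5 mm thick, from 3 to 65 mm beyond the pivot. Origin at the pivot, z axis along the tab. With the pawl down it stands up leaning 0.25 rad toward the wheel; it swings outward (feeder's +y) by the pawl's value, to 0.45 rad outward of upright. A fingertip 105 mm above the table pushes it either way with 1 to 3 N.
- tab_top (a point): Middle of the free end of the pawl's tab, 65 mm from the pivot (127 mm above the table, 149 mm from the wheel's axis, when the pawl is down).
- dropper: Small white dropper bottle, 26 mm diameter, 62 mm tall, loose on the base plate beside the pawl; origin at its underside. Leave alone.
- label_roll: Paper label roll lying flat, 48 mm diameter, 26 mm tall, loose on the base plate on the other side of the pawl; origin at its underside. Leave alone.
- pen: Grey marker pen, 115 x 12 x 12 mm, lying on the table beyond the feeder; origin at the middle of its underside. Leave alone.
- rack: White folded-board rack 85 x 130 x 55 mm with clear tubes up to 110 mm above the table, fixed, beside the feeder opposite the pawl; origin at its underside. Leave alone.
- vial1: Loose capped vial, 16 mm diameter (cap 18 mm), 62 mm tall, standing in a cup of the wheel with its top 110 mm above the table; origin at its underside, 48 mm above the table. It rides round with the wheel and must stay in its cup.
- vial2: Loose capped vial, 16 mm diameter (cap 18 mm), 62 mm tall, standing in a cup of the wheel with its top 110 mm above the table; origin at its underside, 48 mm above the table. It rides round with the wheel and must stay in its cup.
- vial3: Loose capped vial, 16 mm diameter (cap 18 mm), 62 mm tall, standing in a cup of the wheel with its top 110 mm above the table; origin at its underside, 48 mm above the table. It rides round with the wheel and must stay in its cup.
- vial4: Loose capped vial, 16 mm diameter (cap 18 mm), 62 mm tall, standing in a cup of the wheel with its top 110 mm above the table; origin at its underside, 48 mm above the table. It rides round with the wheel and must stay in its cup.

How it is judged (in metres and radians):
On the way, in this order (a step that is already met when the one before it is completed fails the run):
1. the pawl is lifted clear of the wheel's teeth while the wheel has not yet gone back (value of joint pawl above 0.3 rad and value of joint tubewheel below 0.2 rad), for 0.2 s.
2. the wheel is pushed backward most of a notch (value of joint tubewheel above 0.4 rad), for 0.1 s.
At the end, for the whole second after the job is handed in: The wheel is one notch back and still (0.665 to 0.845 rad backward of its zero), the pawl is down behind the next tooth (below 0.1 rad), all four vials stand in their cups, and the loose bystanders are within 20 mm of where they stood (value of joint tubewheel between 0.665 and 0.845 rad and value of joint pawl below 0.1 rad and velocity of joint tubewheel between -0.05 and 0.05 rad/s and height (world z) of each of vial1, vial2, vial3, vial4 below 0.056 m and distance of each of dropper, label_roll, pen from where it was at the start of the episode below 0.02 m); the robot touches nothing.
It fails at once if a vial is lifted out of its cup, or spilled (height (world z) of any of vial1, vial2, vial3, vial4 above 0.066 m or height (world z) of any of vial1, vial2, vial3, vial4 below 0.035 m or angle between any of vial1, vial2, vial3, vial4's own z axis and vertical above 0.6 rad).
It fails at once if a bystander (dropper bottle, label roll, pen) is moved more than 20 mm (distance of any of dropper, label_roll, pen from where it was at the start of the episode above 0.02 m).
It fails at once if the drive post or the pawl's tab is pinched or forced (more than 35 N from the fingers) (contact force between the fingers and drive_post above 35 N or contact force between the fingers and pawl_tab above 35 N).
It fails at once if the wheel is pushed back by clearly more than one notch (value of joint tubewheel above 1.15 rad).
It also fails if it takes over 72 s, if anything falls off the work surface, if the arm or the gripper's body presses on something with over 40 N, if the wrist force passes 120 N, or if a joint passes its speed limit or range.

## Working session

There is one attempt and no reset: what is moved stays moved. The work goes in short steps, Python scripts to look and compute and a shell command to move; the robot and the scene stay as the last step left them, time stands still between calls to the robot, and variables do not carry over. Pictures are saved under pics/ and viewed, and the job is handed in when it is done.

```bash
ls; mkdir -p pics; python3 - <<'E'
from cell import manip, cams
import cv2
for n in ["scene","top","wrist"]:
    d=cams.get_image(n); cv2.imwrite(f"pics/{n}0.png",d["pixels"][:,:,::-1])
    print(n,d["camera_matrix"].tolist(),d["R"].tolist(),d["t"].tolist())
s=manip.read_state(); print({k:(v.tolist() if hasattr(v,'tolist') else v) for k,v in s.items()})
E
```

```text
pics
scene [[458.5342732384109, 0.0, 249.2468374663953], [0.0, 458.5342732384109, 204.03868249995668], [0.0, 0.0, 1.0]] [[-0.6661071069799028, 0.7457898384020524, -0.009941778870257826], [0.46890391020484284, 0.4083644345510547, -0.7831778926836522], [-0.5800262451178164, -0.5263420993327801, -0.6217182235100472]] [0.3838326972604973, -0.17865306148862575, 1.3258687717002313]
top [[376.1816731772811, 0.0, 254.13207406876344], [0.0, 376.1816731772811, 197.95500055580294], [0.0, 0.0, 1.0]] [[-0.10692927374901993, -0.9942513901743626, 0.0055048661976959895], [-0.9659906479097324, 0.10257570502637126, -0.2373611023088628], [0.23543194041260138, -0.030698499551122246, -0.9714058902224482]] [0.02427503324672518, 0.5799203350740699, 0.7882062424477537]
wrist [[276.28878771014223, 0.0, 255.83180046625435], [0.0, 276.28878771014223, 191.97563646459497], [0.0, 0.0, 1.0]] [[0.341360236333141, 0.9399306459819918, -0.0018893899708415538], [0.8912547245933804, -0.32304250392098516, 0.3182900509762161], [0.29856021995665133, -0.11033549476184033, -0.9479914945056733]] [-0.6229939952090352, -0.04227
[... 314 characters left out ...]
029496343123813714, 0.14198308375443564], 'joint_torque': [-0.0021430771448649466, -53.99273157119751, -1.2687594071030617, -15.871782302856445, 0.009244826214853674, 0.006440481083700433, -5.935258258205067e-06], 'tool_pos': [0.21346342998102363, 0.586892239242165, 0.2306659867555881], 'orientation': [[-0.00038378686759375986, -0.9398236570863508, 0.34165969368434057], [-0.001381332213479869, 0.3416598911247788, 0.939822648544884], [-0.9999989723139501, -0.00011125395055512508, -0.0014293332719210502]], 'ft_force': [0.2797678718482069, 0.3903512763474177, -0.07822554738647085], 'wrist_torque': [-0.030031678521941954, -0.008312893670795348, 0.01815827925138047], 'width': 0.08535401769032028}
```

View pics/scene0.png

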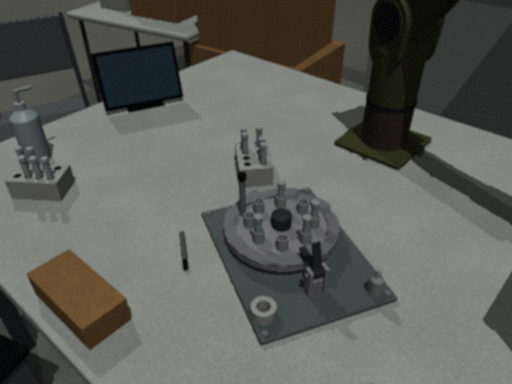

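View pics/top0.png

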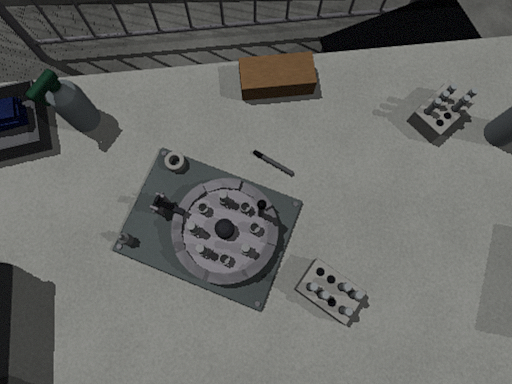

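View pics/wrist0.png

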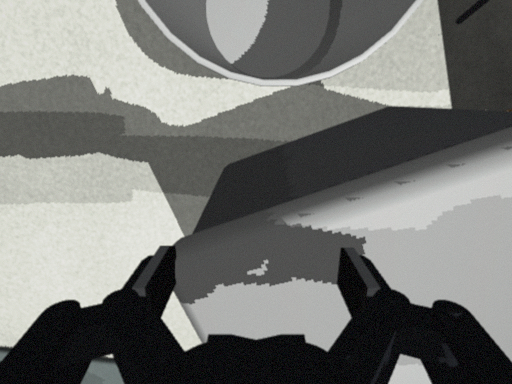

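The scene view shows the feeder with the pawl near (315,270) and the post knob at about (242,177). In the top view the hub is at about (224,228), the pawl at (163,205), the post at (262,204), the label roll at (175,161) and the dropper at (128,240). I'll enlarge both.

```bash
python3 - <<'E'
import cv2
a=cv2.imread("pics/top0.png")[140:320,100:310]; a=cv2.convertScaleAbs(a,alpha=1.8,beta=10)
cv2.imwrite("pics/top0c.png",cv2.resize(a,(735,600)[:2] if 0 else (700,600),interpolation=cv2.INTER_CUBIC))
a=cv2.imread("pics/scene0.png")[160:350,190:410]; a=cv2.convertScaleAbs(a,alpha=1.8,beta=10)
cv2.imwrite("pics/scene0c.png",cv2.resize(a,None,fx=3.15,fy=3.15,interpolation=cv2.INTER_CUBIC))
E
```

```text
(no output)
```

View pics/top0c.png

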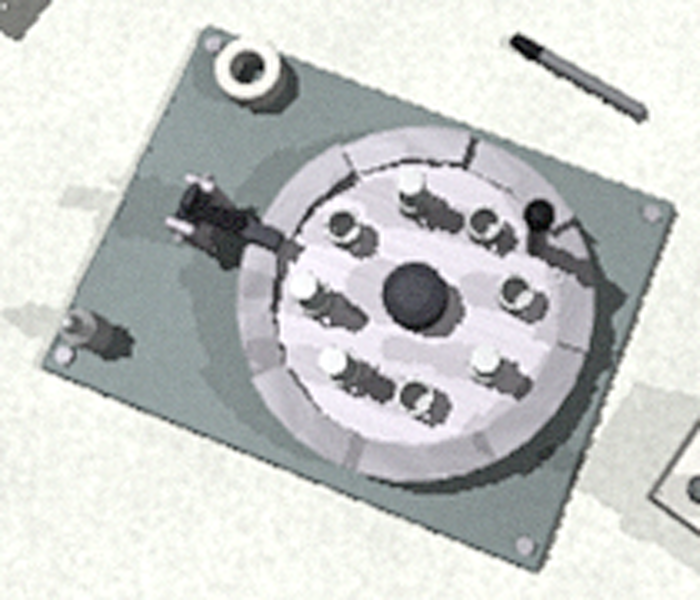

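View pics/scene0c.png

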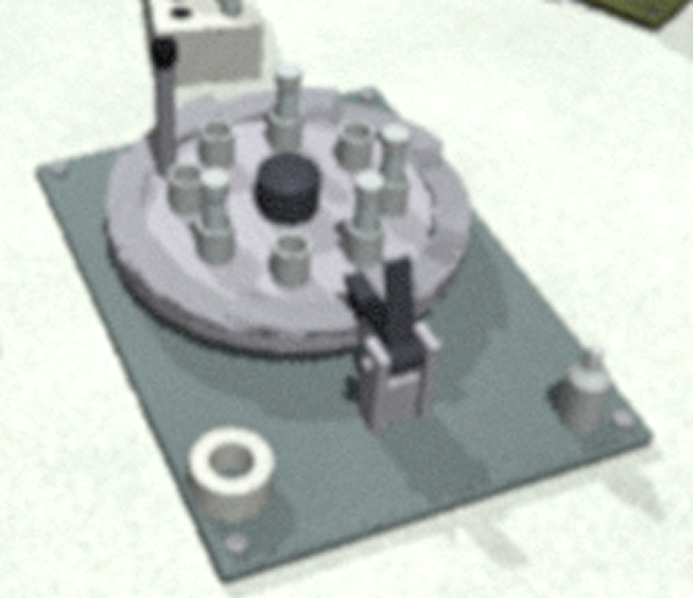

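```bash
cat > h.py <<'E'
import numpy as np, cv2
from cell import manip, cams
from scipy.optimize import least_squares
CX,CY,CT=None,None,None
def proj(d,X):
    X=np.atleast_2d(X); c=X@np.array(d["R"]).T+np.array(d["t"]); u=c@np.array(d["camera_matrix"]).T
    return u[:,:2]/u[:,2:]
def f2w(p,P):
    P=np.atleast_2d(P); c,s=np.cos(p[2]),np.sin(p[2])
    return np.c_[p[0]+c*P[:,0]-s*P[:,1], p[1]+s*P[:,0]+c*P[:,1], P[:,2]]
E
python3 - <<'E'
from h import *
T=cams.get_image("top");S=cams.get_image("scene")
top=np.array([[203,28],[43,367],[675,205],[540,572],[415,290],[540,213]])/ (700/210) +[100,140]
Pt=np.array([[.14,.235,.012],[-.14,.235,.012],[.14,-.145,.012],[-.14,-.145,.012],[0,0,.081],[.0636,-.0636,.153]])
sc=np.array([[225,578],[650,437],[40,172],[288,172],[165,48]])/3.15+[190,160]
Ps=np.array([[.14,.235,.012],[-.14,.235,.012],[.14,-.145,.012],[0,0,.081],[.0636,-.0636,.150]])
def res(p): return np.r_[(proj(T,f2w(p,Pt))-top).ravel(),(proj(S,f2w(p,Ps))-sc).ravel()]
for y0 in (0,1.5,3,4.5):
    r=least_squares(res,[.5,.1,y0],loss='soft_l1'); print(r.cost,r.x)
    if r.cost<60: print(res(r.x).reshape(-1,2).round(1)); 
E
```

```text
15.304013484511497 [ 0.51781239  0.03765501 -0.4811339 ]
[[-0.5 -1.8]
 [-2.5  0.4]
 [-0.1 -1.1]
 [-1.1  0.4]
 [-1.2  0.1]
 [-0.7  0.1]
 [-1.2 -0.9]
 [ 2.  -2. ]
 [-3.  -2.9]
 [-0.4 -2.8]
 [-1.1 -0.6]]
15.304013484511394 [ 0.51781239  0.03765501 -0.48113389]
[[-0.5 -1.8]
 [-2.5  0.4]
 [-0.1 -1.1]
 [-1.1  0.4]
 [-1.2  0.1]
 [-0.7  0.1]
 [-1.2 -0.9]
 [ 2.  -2. ]
 [-3.  -2.9]
 [-0.4 -2.8]
 [-1.1 -0.6]]
15.304013484512044 [0.51781239 0.03765501 5.80205142]
[[-0.5 -1.8]
 [-2.5  0.4]
 [-0.1 -1.1]
 [-1.1  0.4]
 [-1.2  0.1]
 [-0.7  0.1]
 [-1.2 -0.9]
 [ 2.  -2. ]
 [-3.  -2.9]
 [-0.4 -2.8]
 [-1.1 -0.6]]
15.304013484511541 [0.51781239 0.03765501 5.80205141]
[[-0.5 -1.8]
 [-2.5  0.4]
 [-0.1 -1.1]
 [-1.1  0.4]
 [-1.2  0.1]
 [-0.7  0.1]
 [-1.2 -0.9]
 [ 2.  -2. ]
 [-3.  -2.9]
 [-0.4 -2.8]
 [-1.1 -0.6]]
```

```bash
cat >> h.py <<'E'
def overlay(name,p,box,k,out,q=0.,tw=0.,img=None):
    d=img or cams.get_image(name); x0,y0,x1,y1=box
    a=cv2.convertScaleAbs(d["pixels"][y0:y1,x0:x1,::-1].copy(),alpha=1.8,beta=10)
    a=cv2.resize(a,None,fx=k,fy=k,interpolation=cv2.INTER_CUBIC)
    def L(P,col,closed=False):
        u=(((proj(d,f2w(p,P))-[x0,y0]+.5)*k-.5)*16).round().astype(int)
        cv2.polylines(a,[u.reshape(-1,1,2)],closed,col,1,cv2.LINE_AA,4)
    th=np.linspace(0,2*np.pi,60)
    ci=lambda r,z,cx=0,cy=0: np.c_[cx+r*np.cos(th),cy+r*np.sin(th),0*th+z]
    L([[.14,.235,.012],[-.14,.235,.012],[-.14,-.145,.012],[.14,-.145,.012]],(0,0,255),True)
    L(ci(.022,.081),(0,255,255)); L(ci(.122,.045),(0,255,0))
    az=-np.pi/4-tw; cx,cy=.09*np.cos(az),.09*np.sin(az)
    L(ci(.01,.157,cx,cy),(255,0,255)); L([[cx,cy,.045],[cx,cy,.157]],(255,0,255))
    b=q-.25; piv=np.array([0,.165,.064])
    L([piv+[s*.009,np.sin(b)*r,np.cos(b)*r] for s,r in ((-1,.003),(-1,.065),(1,.065),(1,.003))],(255,128,0),True)
    L([[.02,.15,.076],[.02,.18,.076]],(0,200,255)); L([[-.02,.15,.076],[-.02,.18,.076]],(0,200,255))
    L([piv,piv+np.array([0,-.067*np.cos(q),.067*np.sin(q)])],(255,128,0))
    cv2.imwrite(out,a)
BT=(100,140,310,320); BS=(190,160,410,350)
E
python3 - <<'E'
from h import *
p=[ 0.51781239 , 0.03765501 ,-0.4811339 ]
overlay("top",p,BT,3.333,"pics/t1.png"); overlay("scene",p,BS,3.15,"pics/s1.png")
E
```

```text
(no output)
```

View pics/t1.png

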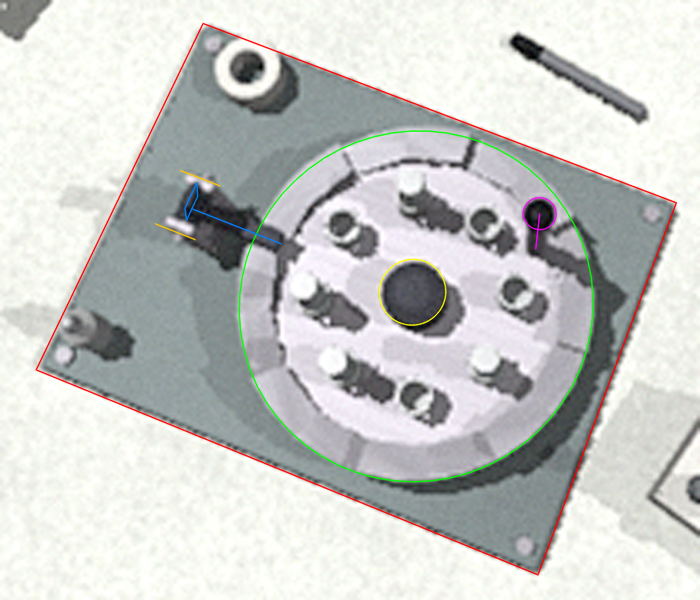

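View pics/s1.png

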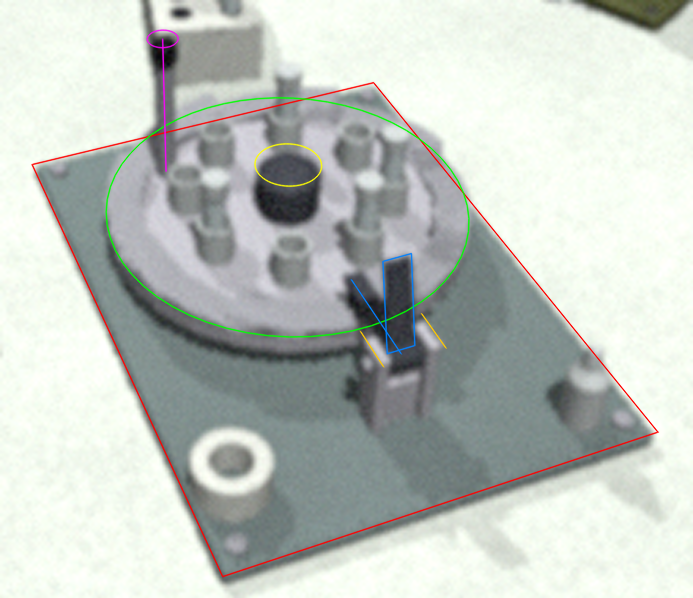

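The overlay matches to about 1–2 px, roughly 3 mm. The pawl is down and the post is at −45°, both as described. Next, a helper to work out the moves.

```bash
cat >> h.py <<'E'
P0=[0.5178,0.0377,-0.4811]
def plan(fx,fy,z,face=None):
    """feeder xy, world z -> dx,dy,dz shares; face=(tool z azimuth in feeder deg)"""
    s=manip.read_state(); R=np.array(s["orientation"]); 
    v=R.T@(f2w(P0,[fx,fy,z])[0]-s["tool_pos"])
    out=dict(dx=round(v[0]/.8,4),dy=round(v[1]/.8,4),dz=round(v[2]/.8,4))
    if face is not None:
        az=np.degrees(np.arctan2(R[1,2],R[0,2])); w=(face+np.degrees(P0[2])-az+180)%360-180
        out["twist"]=round(-w/45,3)
    return out
def st():
    s=manip.read_state(); X=np.array(s["tool_pos"]); c,sn=np.cos(P0[2]),np.sin(P0[2]); d=X[:2]-P0[:2]; f=np.array(s["ft_force"]); R=np.array(s["orientation"])
    print("t",round(s["time_s"],2),"feeder",(c*d[0]+sn*d[1]).round(4),(-sn*d[0]+c*d[1]).round(4),"z",X[2].round(4),"Ff",(c*f[0]+sn*f[1]).round(2),(-sn*f[0]+c*f[1]).round(2),f[2].round(2),"w",round(s["width"],4),
     "toolz az f",round(np.degrees(np.arctan2(R[1,2],R[0,2])-P0[2]),1))
E
python3 -c "
from h import *
st();print(plan(0,.118,.2,90))"
```

```text
t 0.35 feeder -0.524 0.3464 z 0.2311 Ff 0.1 0.14 0.24 w 0.0855 toolz az f 97.6
{'dx': np.float64(0.0391), 'dy': np.float64(-0.6116), 'dz': np.float64(-0.3694), 'twist': np.float64(0.168)}
```

```bash
python3 -m jog '[{"dx":0,"dy":-0.306,"dz":-0.185,"twist":0.168},{"dx":0,"dy":-0.306,"dz":-0.185,"twist":0.168},{"dx":0,"dy":-0.306,"dz":-0.185,"twist":0.168},{"dx":0,"dy":-0.306,"dz":-0.185,"twist":0.168},{"dx":0,"dy":-0.306,"dz":-0.185,"twist":0.168},{"dx":0,"dy":-0.306,"dz":-0.185,"twist":0.168},{"dx":0,"dy":-0.306,"dz":-0.185,"twist":0.168},{"dx":0,"dy":-0.45,"dz":-0.27,"twist":0.168},{"dx":0,"dy":-0.45,"dz":-0.27,"twist":0.168},{"dx":0,"dy":-0.45,"dz":-0.27,"twist":0.168},{"dx":0,"dy":-0.45,"dz":-0.27,"twist":0.168},{"dx":0,"dy":-0.45,"dz":-0.27,"twist":0.168}]' 1 20; python3 -c "
from h import *
st();print(plan(0,.118,.2,90))"
```

```text
time_s: 1.35
tool_pos: [0.4812, 0.2567, 0.2312]
orientation: [[0.002, -0.883, 0.47], [-0.002, 0.47, 0.883], [-1.0, -0.003, -0.001]]
ft_force: [-0.1, -0.4, -0.2]
width: 0.0001
t 1.35 feeder -0.1338 0.1772 z 0.2312 Ff 0.06 -0.39 -0.21 w 0.0001 toolz az f 89.5
{'dx': np.float64(0.0395), 'dy': np.float64(-0.1678), 'dz': np.float64(-0.0725), 'twist': np.float64(-0.011)}
```

```bash
python3 -m jog '[{"dx":0.03,"dy":-0.168,"dz":-0.0725},{"dx":0.03,"dy":-0.168,"dz":-0.0725},{"dx":0.03,"dy":-0.168,"dz":-0.0725},{"dx":0.03,"dy":-0.168,"dz":-0.0725},{"dx":0.03,"dy":-0.168,"dz":-0.0725},{"dx":0.03,"dy":-0.168,"dz":-0.0725}]'; python3 -c "
from h import *
st();print(plan(0,.118,.105))
for n in ('top','scene','wrist'):
    d=cams.get_image(n); a=cv2.convertScaleAbs(d['pixels'][:,:,::-1],alpha=1.6); cv2.imwrite('pics/a_%s.png'%n,a)
    print(n,proj(d,[manip.read_state()['tool_pos']]))
"
```

```text
t 1.35 feeder -0.1338 0.1772 z 0.2312 Ff 0.06 -0.39 -0.21 w 0.0001 toolz az f 89.5
{'dx': np.float64(0.1582), 'dy': np.float64(-0.1675), 'dz': np.float64(-0.0723)}
top [[ 94.32182284 247.93518665]]
scene [[403.72725543 186.80814151]]
wrist [[258.49872115 244.58257827]]invalid input at $[0]: expected keys dx, dy, dz, twist
```

View pics/a_scene.png

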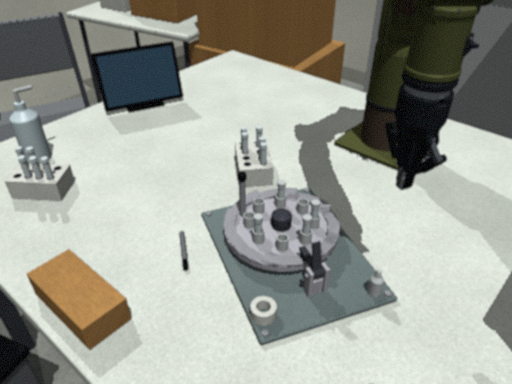

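View pics/a_wrist.png

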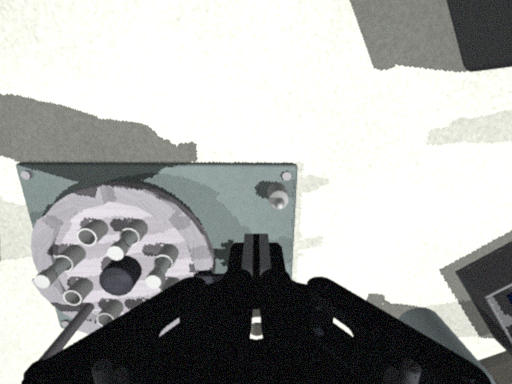

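The row was refused because every key is needed. The scene shows the shut fingertip at (405,185), left of the feeder from the robot's side. I'll resend it complete.

```bash
python3 -m jog '[{"dx":0.03,"dy":-0.168,"dz":-0.0725,"twist":0},{"dx":0.03,"dy":-0.168,"dz":-0.0725,"twist":0},{"dx":0.03,"dy":-0.168,"dz":-0.0725,"twist":0},{"dx":0.03,"dy":-0.168,"dz":-0.0725,"twist":0},{"dx":0.03,"dy":-0.168,"dz":-0.0725,"twist":0},{"dx":0.03,"dy":-0.168,"dz":-0.0725,"twist":0}]'; python3 -c "
from h import *
st();print(plan(0,.118,.105))
for n in ('top','scene','wrist'):
    d=cams.get_image(n); a=cv2.convertScaleAbs(d['pixels'][:,:,::-1],alpha=1.6); cv2.imwrite('pics/b_%s.png'%n,a)
    X=np.array(manip.read_state()['tool_pos']);print(n,proj(d,[X]), (np.array(d['R'])@X+d['t'])[2])
    print(proj(d,f2w(P0,[[0,.149,.127],[.009,.149,.127],[-.009,.149,.127]])))
"
```

```text
time_s: 2.0
tool_pos: [0.5702, 0.1484, 0.2069]
orientation: [[-0.001, -0.887, 0.463], [0.001, 0.463, 0.887], [-1.0, 0.001, 0.0]]
ft_force: [-1.4, 1.0, -0.0]
width: 0.0003
t 2.0 feeder -0.0047 0.1224 z 0.2069 Ff -1.69 0.22 -0.01 w 0.0003 toolz az f 90.0
{'dx': np.float64(0.1273), 'dy': np.float64(-0.0061), 'dz': np.float64(-0.0055)}
top [[157.07511788 195.89603755]] 0.7164178186678951
[[156.72182704 198.14173723]
 [158.51259971 194.31523379]
 [154.92202481 201.98753495]]
scene [[316.36787654 196.7243054 ]] 0.7873050290351957
[[315.65599942 241.26599296]
 [311.11568587 242.52551953]
 [320.16933016 240.01395167]]
wrist [[257.53621935 246.31466116]] 0.16101377059542868
[[285.32591031 206.7953345 ]
 [284.92891471 216.34543291]
 [285.73245673 197.01548232]]
```

View pics/b_scene.png

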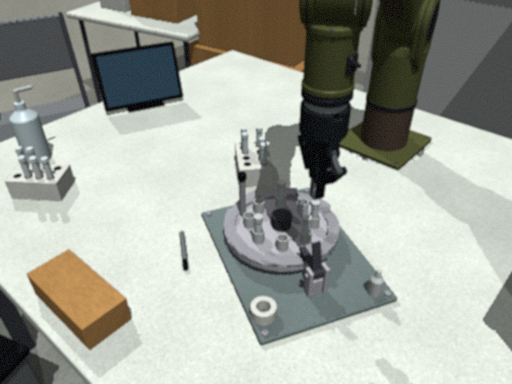

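View pics/b_wrist.png

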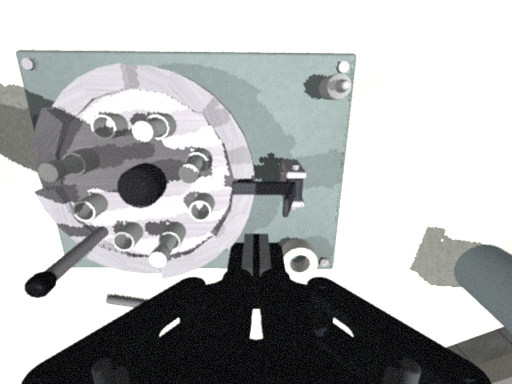

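View pics/b_top.png

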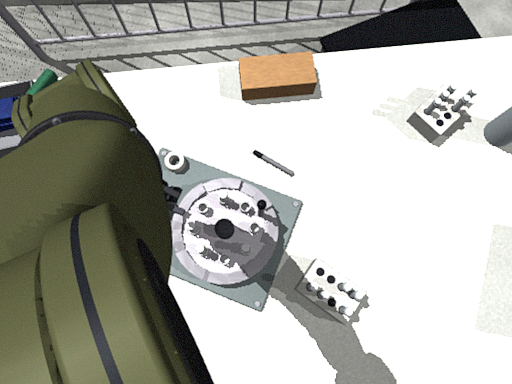

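```bash
python3 -c "
from h import *
overlay('wrist',P0,(150,110,370,290),3.5,'pics/b_wc.png')"
```

```text
(no output)
```

View pics/b_wc.png

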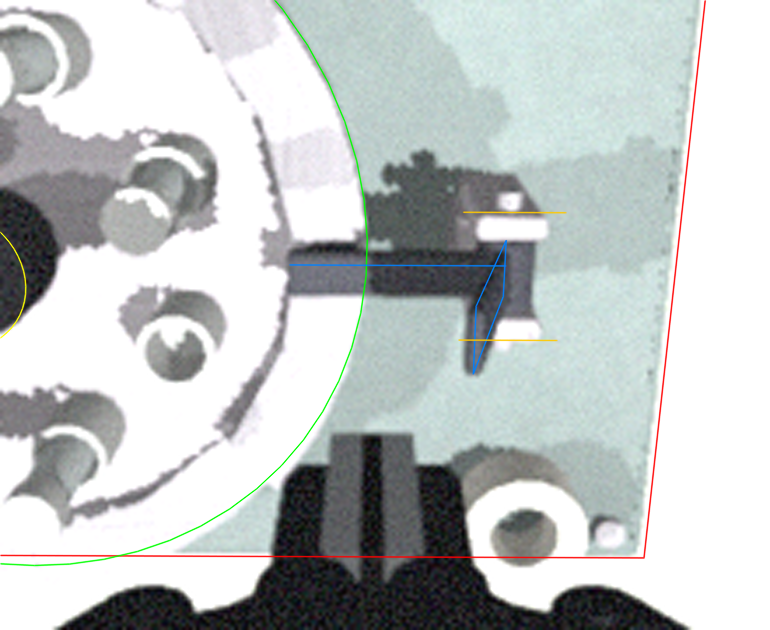

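The wrist view shows the tab between the cheeks and the arm on the rim. The model agrees to about 1.5 mm. The shut tip is about 14 mm thick. I'll descend on the wheel side of the tab.

```bash
python3 -m jog '[{"dx":0.03,"dy":-0.006,"dz":-0.0055,"twist":0},{"dx":0.06,"dy":-0.006,"dz":-0.0055,"twist":0},{"dx":0.09,"dy":-0.006,"dz":-0.0055,"twist":0},{"dx":0.12,"dy":-0.006,"dz":-0.0055,"twist":0},{"dx":0.127,"dy":-0.006,"dz":-0.0055,"twist":0},{"dx":0.127,"dy":-0.006,"dz":-0.0055,"twist":0},{"dx":0.127,"dy":-0.006,"dz":-0.0055,"twist":0}]'; python3 -c "
from h import *
st()
overlay('wrist',P0,(150,110,370,290),3.5,'pics/c_w.png');overlay('scene',P0,(250,180,390,300),5.5,'pics/c_s.png')"
```

```text
time_s: 2.78
tool_pos: [0.5728, 0.1429, 0.1065]
orientation: [[0.001, -0.887, 0.461], [0.001, 0.461, 0.887], [-1.0, -0.0, 0.001]]
ft_force: [-0.3, -0.4, 1.1]
width: 0.0003
t 2.78 feeder 0.0001 0.1187 z 0.1065 Ff -0.05 -0.49 1.15 w 0.0003 toolz az f 90.1
```

View pics/c_w.png

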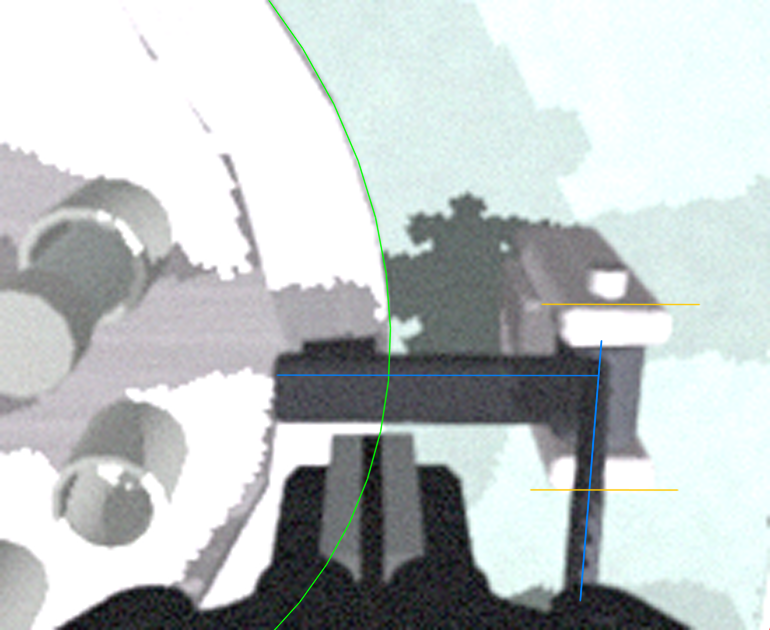

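View pics/c_s.png

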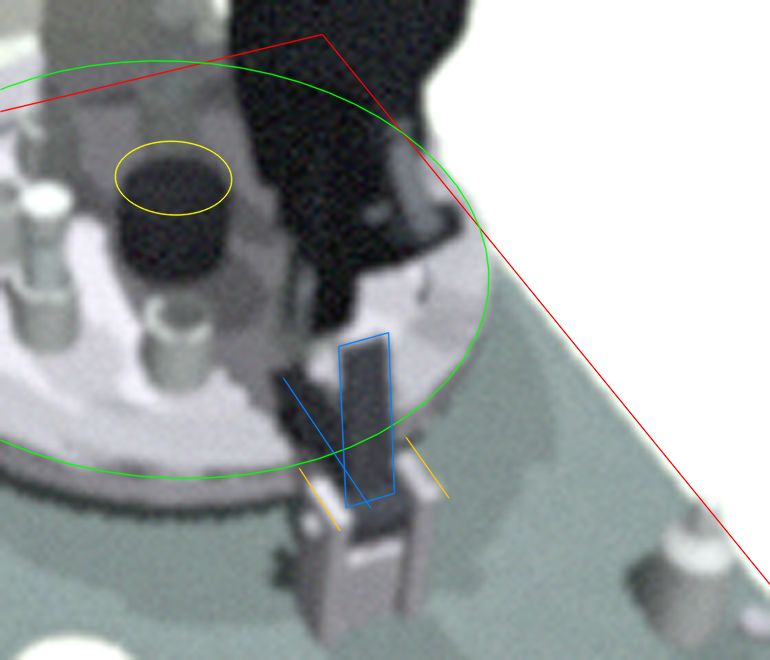

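The finger is down on the wheel side with a gap to the tab. The tab is at columns 570–605 in the wrist crop. I'll push outward in small steps.

```bash
python3 -m jog '[{"dx":0.002,"dy":0,"dz":0.01,"twist":0},{"dx":0.002,"dy":0,"dz":0.018,"twist":0},{"dx":0.002,"dy":0,"dz":0.024,"twist":0},{"dx":0.002,"dy":0,"dz":0.029,"twist":0},{"dx":0.002,"dy":0,"dz":0.034,"twist":0},{"dx":0.002,"dy":0,"dz":0.039,"twist":0},{"dx":0.002,"dy":0,"dz":0.039,"twist":0}]'; python3 -c "
from h import *
st()
overlay('wrist',P0,(150,110,370,290),3.5,'pics/d_w.png');overlay('scene',P0,(250,180,390,300),5.5,'pics/d_s.png',.2)"
```

```text
time_s: 3.47
tool_pos: [0.5876, 0.1705, 0.1041]
orientation: [[0.001, -0.887, 0.462], [0.001, 0.462, 0.887], [-1.0, -0.0, 0.001]]
ft_force: [-0.9, 0.0, 0.4]
width: -0.0003
t 3.47 feeder 0.0004 0.15 z 0.1041 Ff -0.8 -0.41 0.41 w -0.0003 toolz az f 90.1
```

View pics/d_s.png

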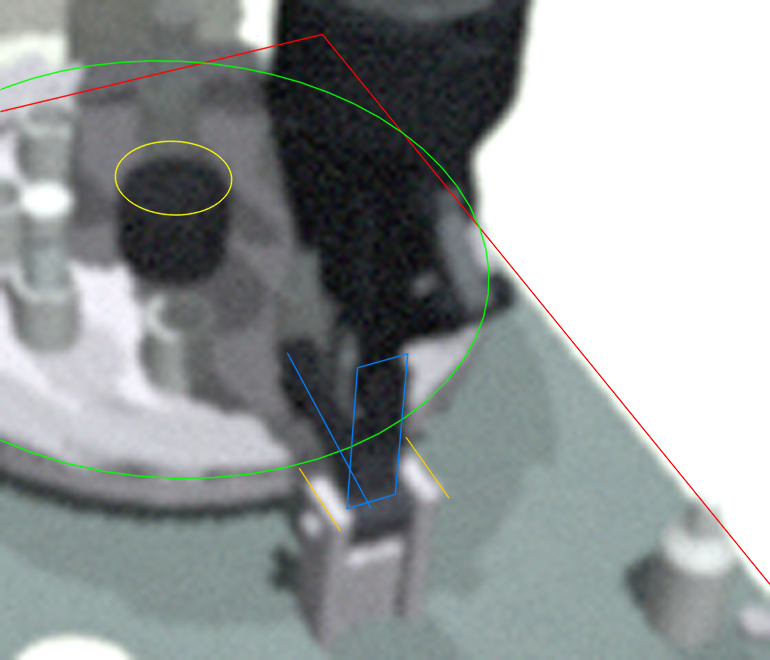

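View pics/d_w.png

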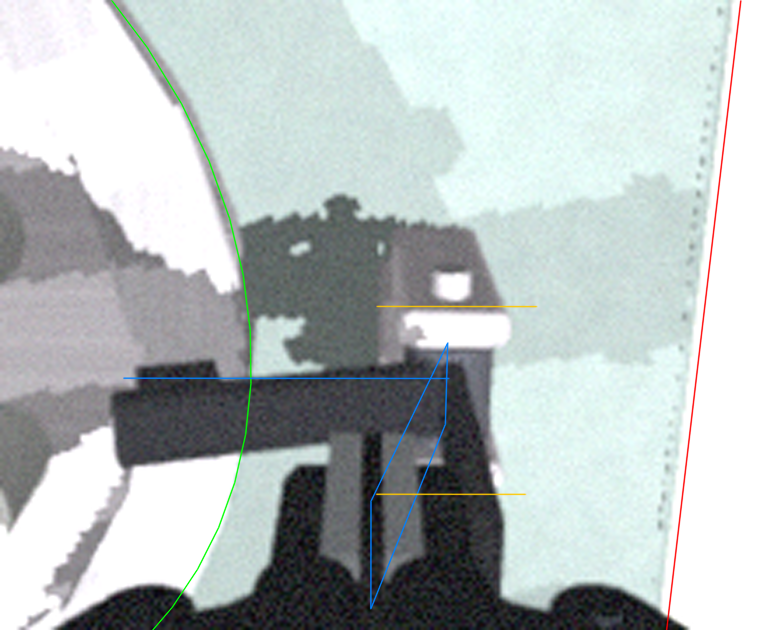

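The pawl is lifting, with the arm end risen to about (300,345) in the scene crop. Pushing a little further.

```bash
python3 -m jog '[{"dx":0,"dy":0,"dz":0.004,"twist":0},{"dx":0,"dy":0,"dz":0.008,"twist":0},{"dx":0,"dy":0,"dz":0.012,"twist":0},{"dx":0,"dy":0,"dz":0.012,"twist":0},{"dx":0,"dy":0,"dz":0.012,"twist":0}]'; python3 -c "
from h import *
st()
overlay('wrist',P0,(150,110,370,290),3.5,'pics/e_w.png',.45);overlay('scene',P0,(250,180,390,300),5.5,'pics/e_s.png',.45)"
```

```text
time_s: 3.98
tool_pos: [0.5917, 0.1784, 0.1041]
orientation: [[0.0, -0.887, 0.462], [0.001, 0.462, 0.887], [-1.0, -0.0, 0.001]]
ft_force: [-0.0, -0.1, -0.3]
width: -0.0004
t 3.98 feeder 0.0004 0.1589 z 0.1041 Ff -0.01 -0.09 -0.25 w -0.0004 toolz az f 90.0
```

View pics/e_s.png

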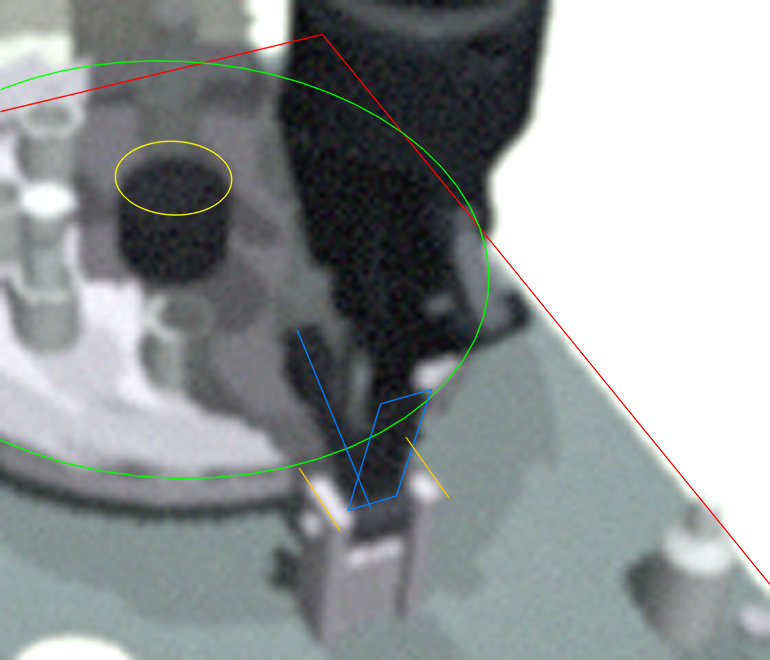

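View pics/e_w.png

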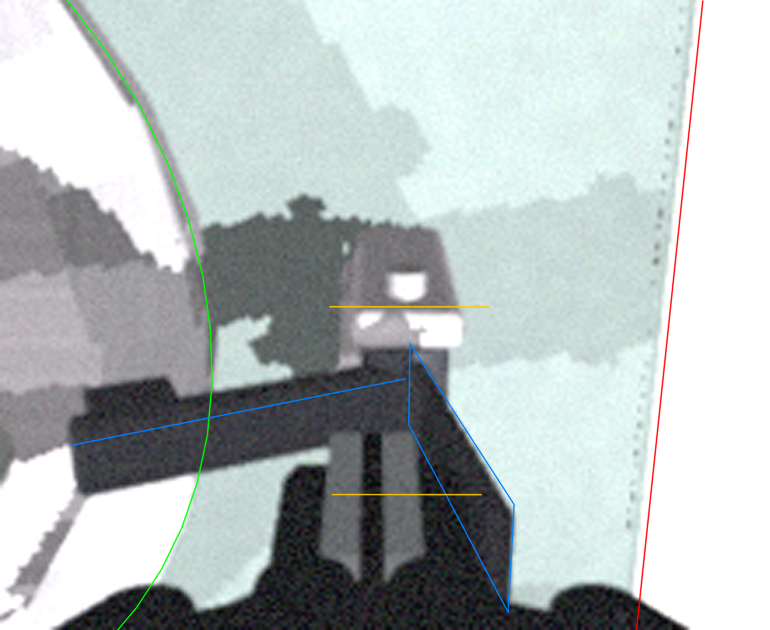

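The overlay at q=0.45 matches the tab edge in the wrist view ((512,505) in the crop). I'll push about 3 mm more for margin, hold, then back off.

```bash
python3 -m jog '[{"dx":0,"dy":0,"dz":0.003,"twist":0},{"dx":0,"dy":0,"dz":0.005,"twist":0},{"dx":0,"dy":0,"dz":0.005,"twist":0},{"dx":0,"dy":0,"dz":0.005,"twist":0},{"dx":0,"dy":0,"dz":-0.01,"twist":0},{"dx":0,"dy":0,"dz":-0.025,"twist":0},{"dx":0,"dy":0,"dz":-0.035,"twist":0},{"dx":-0.03,"dy":0,"dz":-0.035,"twist":0},{"dx":-0.06,"dy":0,"dz":-0.035,"twist":0},{"dx":-0.09,"dy":0,"dz":-0.035,"twist":0},{"dx":-0.12,"dy":0,"dz":-0.035,"twist":0},{"dx":-0.12,"dy":0,"dz":-0.035,"twist":0}]'; python3 -c "
from h import *
st()
overlay('wrist',P0,(130,80,350,260),3.5,'pics/f_w.png',.5);overlay('scene',P0,(250,180,390,300),5.5,'pics/f_s.png',.5)"
```

```text
time_s: 5.08
tool_pos: [0.5818, 0.1545, 0.2051]
orientation: [[0.009, -0.887, 0.463], [0.004, 0.463, 0.887], [-1.0, -0.007, 0.008]]
ft_force: [0.4, 0.5, -0.2]
width: 0.0
t 5.08 feeder 0.0027 0.1332 z 0.2051 Ff 0.11 0.62 -0.25 w 0.0 toolz az f 90.0
```

View pics/f_s.png

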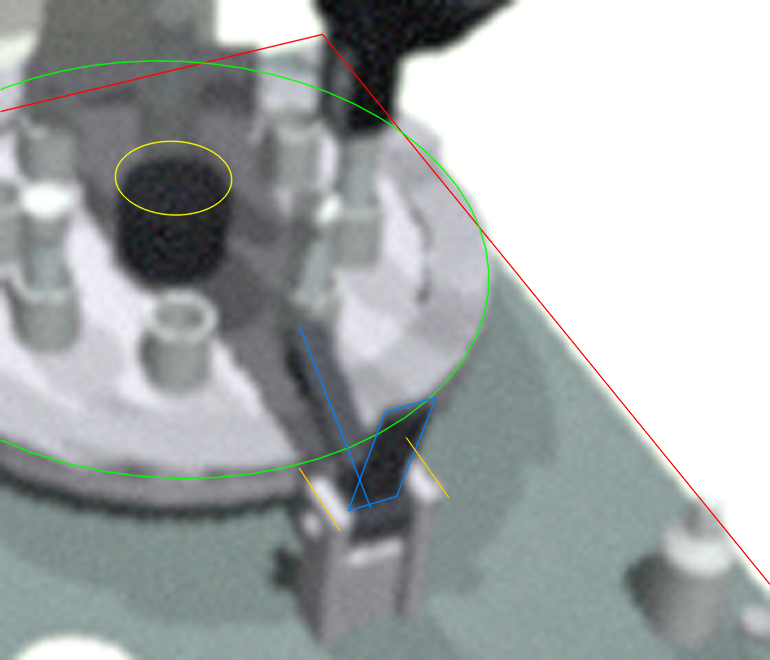

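View pics/f_w.png

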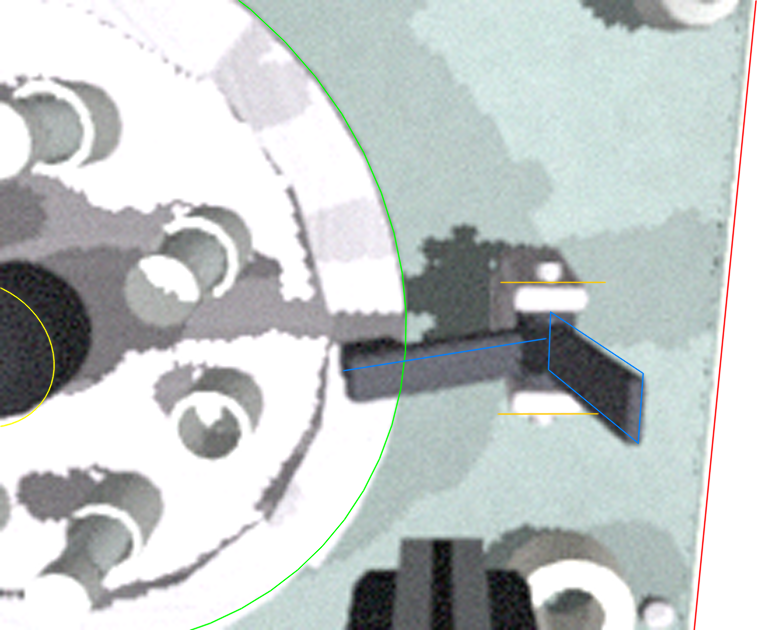

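The pawl stays up at about 0.5 rad with the finger clear, and the wheel walls are unchanged. Next, over to the drive post.

```bash
python3 -c "
from h import *
st();print(plan(.094,-.051,.2,112.5))"
```

```text
t 5.18 feeder 0.001 0.1311 z 0.2012 Ff -0.45 0.32 -0.42 w 0.0003 toolz az f 90.0
{'dx': np.float64(0.0011), 'dy': np.float64(-0.1162), 'dz': np.float64(-0.2277), 'twist': np.float64(-0.499)}
```

```bash
python3 -m jog '[{"dx":0,"dy":-0.02,"dz":-0.04,"twist":-0.1},{"dx":0,"dy":-0.04,"dz":-0.08,"twist":-0.2},{"dx":0,"dy":-0.06,"dz":-0.12,"twist":-0.3},{"dx":0,"dy":-0.08,"dz":-0.16,"twist":-0.4},{"dx":0,"dy":-0.1,"dz":-0.2,"twist":-0.5},{"dx":0,"dy":-0.116,"dz":-0.228,"twist":-0.5},{"dx":0,"dy":-0.116,"dz":-0.228,"twist":-0.5},{"dx":0,"dy":-0.116,"dz":-0.228,"twist":-0.5},{"dx":0,"dy":-0.116,"dz":-0.228,"twist":-0.5}]'; python3 -c "
from h import *
st();print(plan(.094,-.051,.122,112.5))
overlay('wrist',P0,(100,110,320,290),3.5,'pics/g_w.png',.5);overlay('scene',P0,BS,3.5,'pics/g_s.png',.5)
overlay('top',P0,BT,3.5,'pics/g_t.png',.5)"
```

```text
time_s: 5.93
tool_pos: [0.576, -0.0506, 0.1992]
orientation: [[-0.001, -0.996, 0.087], [0.002, 0.087, 0.996], [-1.0, 0.002, 0.001]]
ft_force: [-0.5, 0.4, 1.1]
width: 0.0001
t 5.93 feeder 0.0925 -0.0513 z 0.1992 Ff -0.63 0.14 1.13 w 0.0001 toolz az f 112.6
{'dx': np.float64(0.0965), 'dy': np.float64(-0.0021), 'dz': np.float64(-0.0005), 'twist': np.float64(0.001)}
```

View pics/g_s.png

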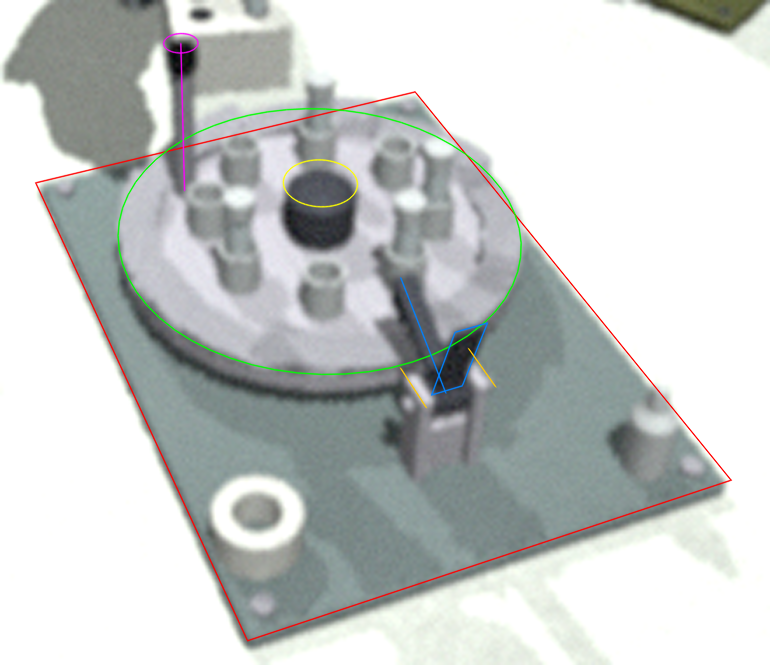

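View pics/g_w.png

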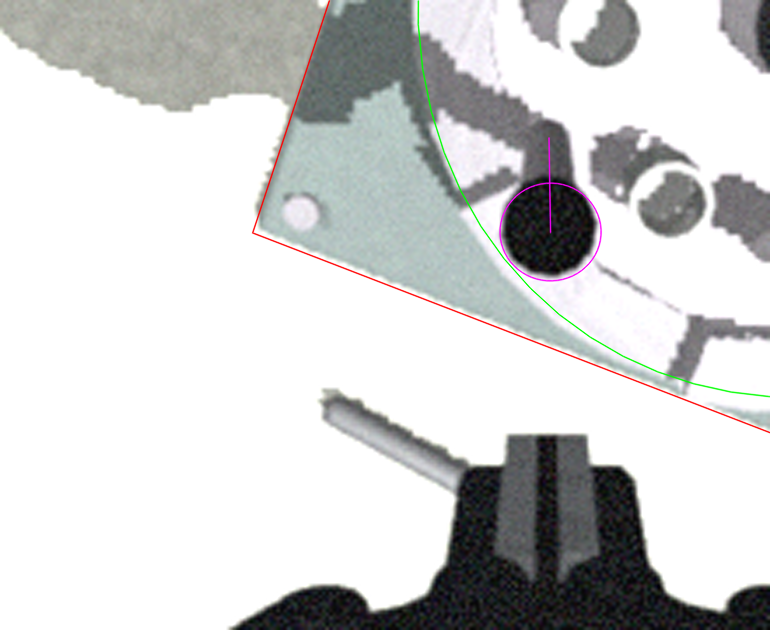

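The post knob at (550,230) in the wrist crop matches the model at wheel 0, and the finger is lined up behind it. Descending.

```bash
python3 -m jog '[{"dx":0.03,"dy":-0.002,"dz":0,"twist":0},{"dx":0.06,"dy":-0.002,"dz":0,"twist":0},{"dx":0.085,"dy":-0.002,"dz":0,"twist":0},{"dx":0.096,"dy":-0.002,"dz":0,"twist":0},{"dx":0.096,"dy":-0.002,"dz":0,"twist":0},{"dx":0.096,"dy":-0.002,"dz":0,"twist":0}]'; python3 -c "
from h import *
st();
t=np.array([np.cos(np.radians(202.5)),np.sin(np.radians(202.5))])
for d in (.018,.021):
  for w in (0,.1,.2,.3,.4,.5,.6,.65,.7,.75):
    a=-np.pi/4-w; q=.09*np.array([np.cos(a),np.sin(a)])-d*t; print(d,w,q.round(4),plan(q[0],q[1],.122))
overlay('wrist',P0,(100,110,320,290),3.5,'pics/h_w.png',.5);overlay('top',P0,BT,3.5,'pics/h_t.png',.5)"
```

```text
time_s: 6.58
tool_pos: [0.5783, -0.0508, 0.1235]
orientation: [[0.0, -0.996, 0.087], [0.0, 0.087, 0.996], [-1.0, 0.0, 0.0]]
ft_force: [0.4, -0.2, -0.1]
width: 0.0003
t 6.58 feeder 0.0946 -0.0505 z 0.1235 Ff 0.46 -0.02 -0.1 w 0.0003 toolz az f 112.6
0.018 0 [ 0.0803 -0.0568] {'dx': np.float64(0.0019), 'dy': np.float64(0.0196), 'dz': np.float64(-0.0003)}
0.018 0.1 [ 0.0736 -0.0628] {'dx': np.float64(0.0019), 'dy': np.float64(0.0302), 'dz': np.float64(-0.0041)}
0.018 0.2 [ 0.0664 -0.0681] {'dx': np.float64(0.0019), 'dy': np.float64(0.0411), 'dz': np.float64(-0.0068)}
0.018 0.3 [ 0.0586 -0.0727] {'dx': np.float64(0.0019), 'dy': np.float64(0.0523), 'dz': np.float64(-0.0084)}
0.018 0.4 [ 0.0505 -0.0765] {'dx': np.float64(0.0019), 'dy': np.float64(0.0635), 'dz': np.float64(-0.0088)}
0.018 0.5 [ 0.042  -0.0795] {'dx': np.float64(0.0019), 'dy': np.float64(0.0747), 'dz': np.float64(-0.0082)}
0.018 0.6 [ 0.0332 -0.0816] {'dx': np.float64(0.0019), 'dy': np.float64(0.0858), 'dz': np.float64(-0.0064)}
0.018 0.65 [ 0.0288 -0.0823] {'dx': np.float64(0.0019), 'dy': np.float64(0.0913), 'dz': np.float6
[... 606 characters left out ...]
dy': np.float64(0.0485), 'dz': np.float64(-0.0084)}
0.021 0.4 [ 0.0532 -0.0754] {'dx': np.float64(0.0019), 'dy': np.float64(0.0597), 'dz': np.float64(-0.0088)}
0.021 0.5 [ 0.0447 -0.0783] {'dx': np.float64(0.0019), 'dy': np.float64(0.071), 'dz': np.float64(-0.0082)}
0.021 0.6 [ 0.036  -0.0804] {'dx': np.float64(0.0019), 'dy': np.float64(0.0821), 'dz': np.float64(-0.0064)}
0.021 0.65 [ 0.0316 -0.0811] {'dx': np.float64(0.0019), 'dy': np.float64(0.0875), 'dz': np.float64(-0.0051)}
0.021 0.7 [ 0.0271 -0.0816] {'dx': np.float64(0.0019), 'dy': np.float64(0.0929), 'dz': np.float64(-0.0035)}
0.021 0.75 [ 0.0226 -0.0819] {'dx': np.float64(0.0019), 'dy': np.float64(0.0983), 'dz': np.float64(-0.0017)}
```

View pics/h_w.png

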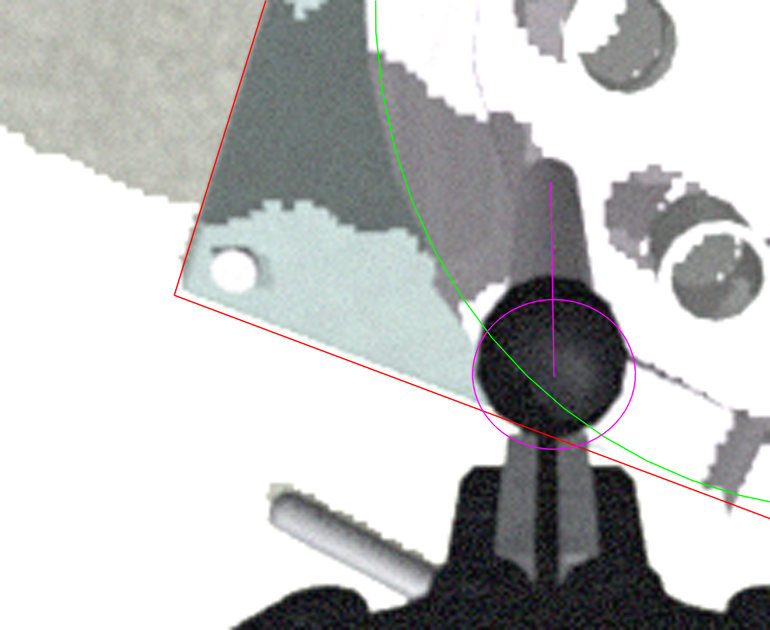

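View pics/h_t.png

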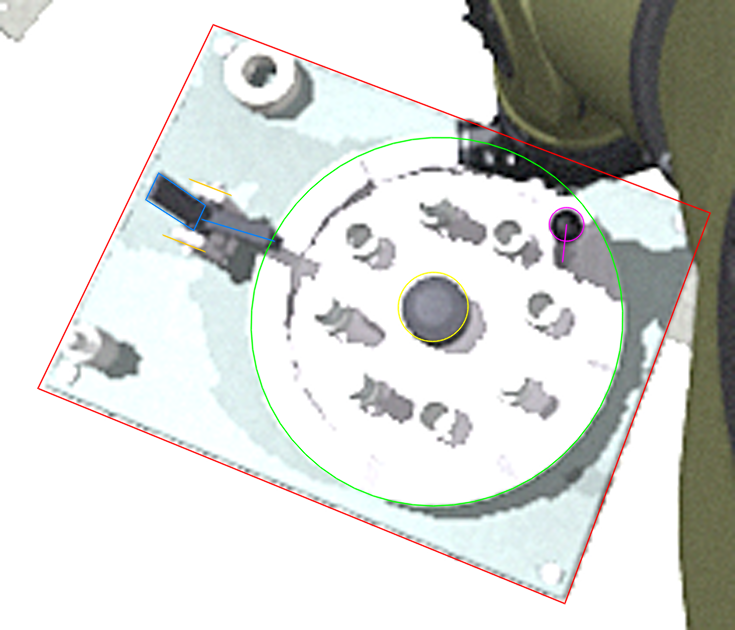

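The finger is behind the post, its tip just below the knob at (550,435) in the wrist crop, with no contact yet. I'll push along the arc.

```bash
python3 -m jog '[{"dx":0.002,"dy":0.008,"dz":0,"twist":0},{"dx":0.002,"dy":0.014,"dz":-0.0005,"twist":0},{"dx":0.002,"dy":0.019,"dz":-0.0015,"twist":0},{"dx":0.002,"dy":0.025,"dz":-0.0035,"twist":0},{"dx":0.002,"dy":0.031,"dz":-0.005,"twist":0},{"dx":0.002,"dy":0.037,"dz":-0.0065,"twist":0},{"dx":0.002,"dy":0.043,"dz":-0.0075,"twist":0},{"dx":0.002,"dy":0.049,"dz":-0.0083,"twist":0},{"dx":0.002,"dy":0.054,"dz":-0.0087,"twist":0},{"dx":0.002,"dy":0.058,"dz":-0.0088,"twist":0},{"dx":0.002,"dy":0.06,"dz":-0.0088,"twist":0},{"dx":0.002,"dy":0.06,"dz":-0.0088,"twist":0}]'; python3 -c "
from h import *
st()
overlay('wrist',P0,(100,110,320,290),3.5,'pics/i_w.png',.5,.4);overlay('top',P0,BT,3.5,'pics/i_t.png',.5,.4)"
```

```text
time_s: 7.68
tool_pos: [0.5287, -0.0542, 0.1215]
orientation: [[-0.001, -0.996, 0.087], [0.0, 0.087, 0.996], [-1.0, 0.001, 0.0]]
ft_force: [-1.1, 0.7, 0.4]
width: 0.0001
t 7.68 feeder 0.0522 -0.0764 z 0.1215 Ff -1.29 0.13 0.39 w 0.0001 toolz az f 112.5
```

View pics/i_w.png

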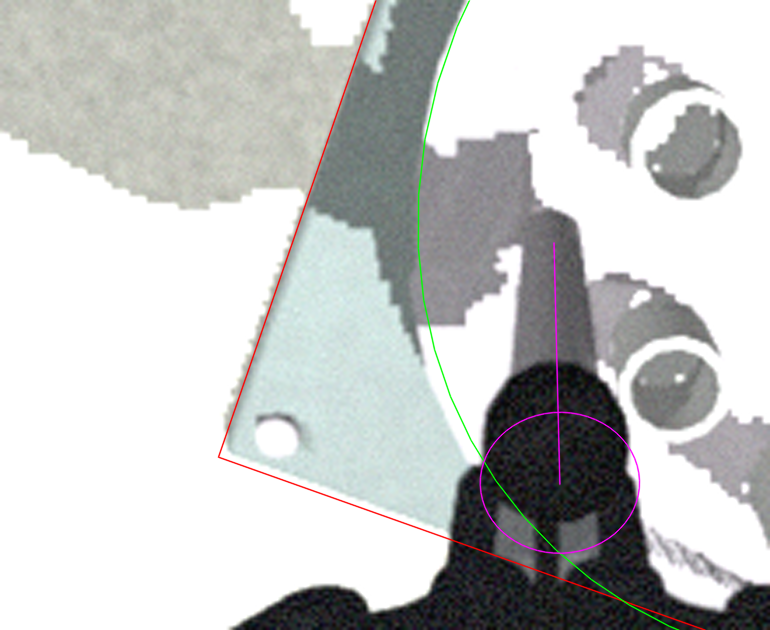

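View pics/i_t.png

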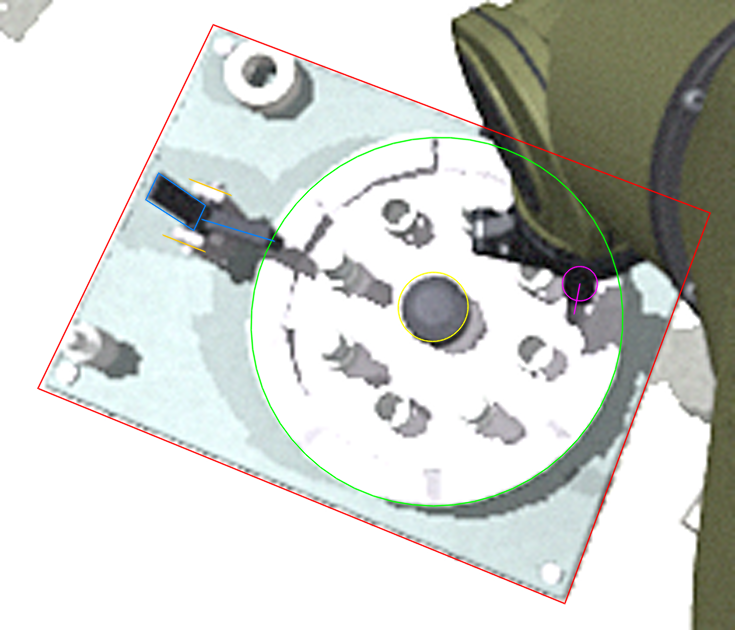

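The wheel followed to about 0.4. In the top view the knob is at (579,283), on the overlay for 0.4, and the pawl is still up. Computing the remainder.

```bash
python3 -c "
from h import *
st();
t=np.array([np.cos(np.radians(202.5)),np.sin(np.radians(202.5))])
for d in (.0225,):
  for w in (.4,.45,.5,.55,.6,.65,.7,.75):
    a=-np.pi/4-w; q=.09*np.array([np.cos(a),np.sin(a)])-d*t; print(d,w,q.round(4),plan(q[0],q[1],.122))
"
```

```text
t 7.78 feeder 0.0525 -0.076 z 0.1215 Ff -0.31 -0.6 -0.52 w 0.0002 toolz az f 112.6
0.0225 0.4 [ 0.0546 -0.0748] {'dx': np.float64(-0.0006), 'dy': np.float64(-0.003), 'dz': np.float64(0.0004)}
0.0225 0.45 [ 0.0504 -0.0764] {'dx': np.float64(-0.0006), 'dy': np.float64(0.0026), 'dz': np.float64(0.0006)}
0.0225 0.5 [ 0.0461 -0.0777] {'dx': np.float64(-0.0006), 'dy': np.float64(0.0082), 'dz': np.float64(0.0011)}
0.0225 0.55 [ 0.0418 -0.0789] {'dx': np.float64(-0.0006), 'dy': np.float64(0.0138), 'dz': np.float64(0.0018)}
0.0225 0.6 [ 0.0374 -0.0798] {'dx': np.float64(-0.0006), 'dy': np.float64(0.0193), 'dz': np.float64(0.0028)}
0.0225 0.65 [ 0.0329 -0.0806] {'dx': np.float64(-0.0006), 'dy': np.float64(0.0248), 'dz': np.float64(0.0041)}
0.0225 0.7 [ 0.0285 -0.0811] {'dx': np.float64(-0.0006), 'dy': np.float64(0.0302), 'dz': np.float64(0.0057)}
0.0225 0.75 [ 0.024  -0.0813] {'dx': np.float64(-0.0006), 'dy': np.float64(0.0355), 'dz': np.float64(0.0075)}
```

```bash
python3 -m jog '[{"dx":0,"dy":0.004,"dz":0.0008,"twist":0},{"dx":0,"dy":0.009,"dz":0.0012,"twist":0},{"dx":0,"dy":0.014,"dz":0.0018,"twist":0},{"dx":0,"dy":0.019,"dz":0.0028,"twist":0},{"dx":0,"dy":0.023,"dz":0.0037,"twist":0},{"dx":0,"dy":0.027,"dz":0.0048,"twist":0},{"dx":0,"dy":0.03,"dz":0.0057,"twist":0},{"dx":0,"dy":0.031,"dz":0.006,"twist":0},{"dx":0,"dy":0.031,"dz":0.006,"twist":0},{"dx":0,"dy":0.031,"dz":0.006,"twist":0}]'; python3 -c "
from h import *
st()
overlay('wrist',P0,(100,110,320,290),3.5,'pics/j_w.png',.5,.7);overlay('top',P0,BT,3.5,'pics/j_t.png',.5,.7)"
```

```text
time_s: 8.62
tool_pos: [0.505, -0.0473, 0.1216]
orientation: [[-0.001, -0.996, 0.088], [0.0, 0.088, 0.996], [-1.0, 0.001, 0.0]]
ft_force: [-0.7, 0.0, -0.4]
width: -0.0
t 8.62 feeder 0.028 -0.0813 z 0.1216 Ff -0.66 -0.34 -0.38 w -0.0 toolz az f 112.5
```

View pics/j_w.png

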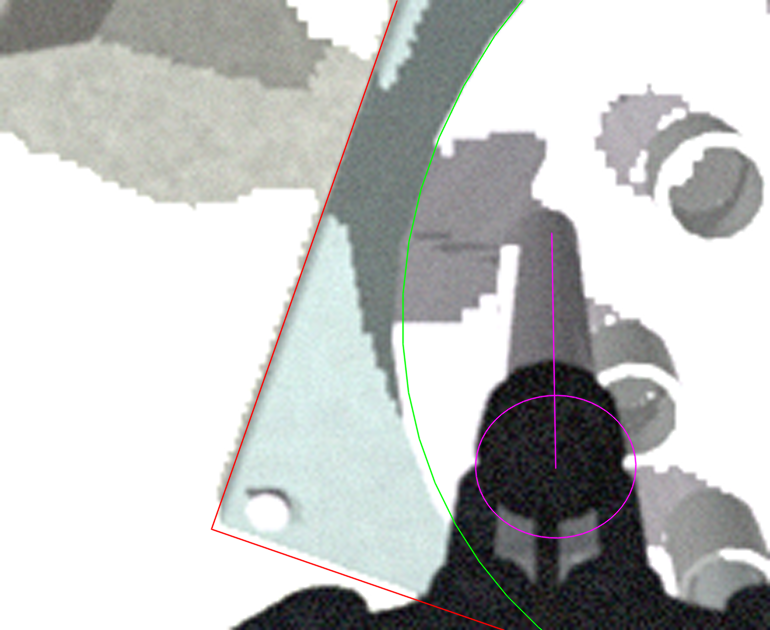

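View pics/j_t.png

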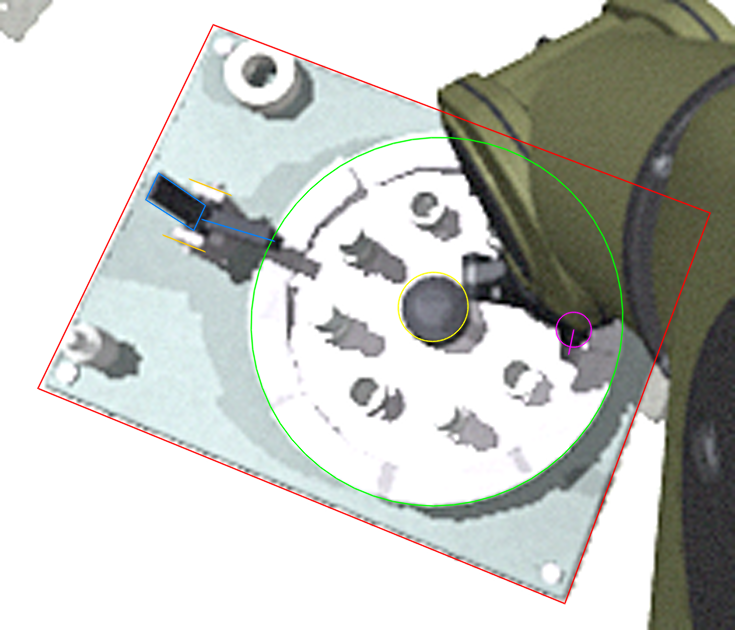

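The wheel is at about 0.71 by the overlay (knob at (573,330) in the top crop). I'll nudge 3 mm more, then back off and lift.

```bash
python3 -m jog '[{"dx":0,"dy":0.002,"dz":0.0006,"twist":0},{"dx":0,"dy":0.004,"dz":0.0012,"twist":0},{"dx":0,"dy":0.004,"dz":0.0012,"twist":0},{"dx":0,"dy":0.004,"dz":0.0012,"twist":0},{"dx":0,"dy":-0.005,"dz":0,"twist":0},{"dx":0,"dy":-0.02,"dz":0,"twist":0},{"dx":0,"dy":-0.025,"dz":0,"twist":0},{"dx":-0.03,"dy":-0.025,"dz":0,"twist":0},{"dx":-0.06,"dy":-0.025,"dz":0,"twist":0},{"dx":-0.09,"dy":-0.025,"dz":0,"twist":0},{"dx":-0.1,"dy":-0.025,"dz":0,"twist":0},{"dx":-0.1,"dy":-0.025,"dz":0,"twist":0}]'; python3 -c "
from h import *
st();print(plan(0,.1,.21,90), plan(0.0,.225,.21,90))
overlay('top',P0,BT,3.5,'pics/k_t.png',.5,.75);overlay('scene',P0,BS,3.5,'pics/k_s.png',.5,.75)"
```

```text
time_s: 9.72
tool_pos: [0.5268, -0.0493, 0.2036]
orientation: [[0.004, -0.996, 0.088], [0.0, 0.088, 0.996], [-1.0, -0.004, 0.001]]
ft_force: [-0.5, 0.7, -0.0]
width: 0.0001
t 9.72 feeder 0.0482 -0.0729 z 0.2036 Ff -0.77 0.38 -0.03 w 0.0001 toolz az f 112.5
{'dx': np.float64(-0.0078), 'dy': np.float64(-0.0271), 'dz': np.float64(0.2228), 'twist': np.float64(0.5)} {'dx': np.float64(-0.0075), 'dy': np.float64(-0.0869), 'dz': np.float64(0.3672), 'twist': np.float64(0.5)}
```

View pics/k_s.png

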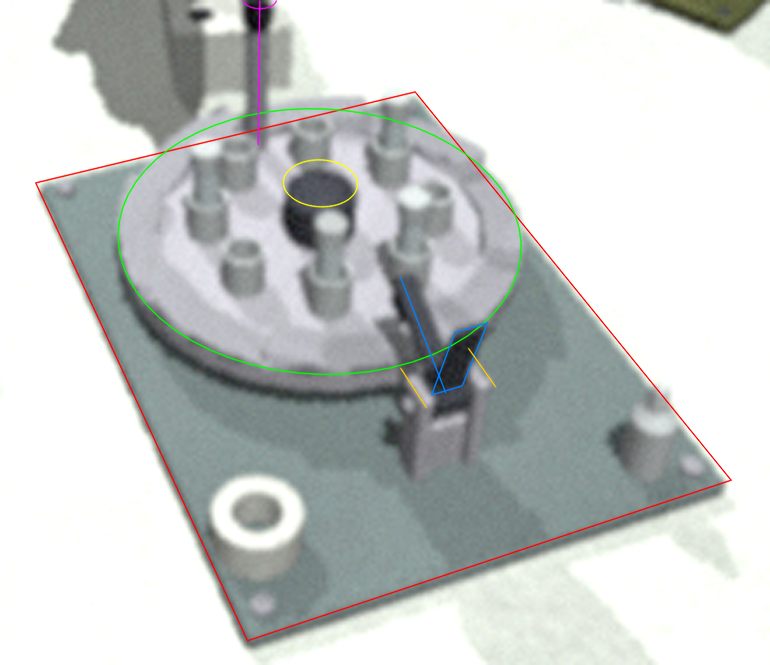

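View pics/k_t.png

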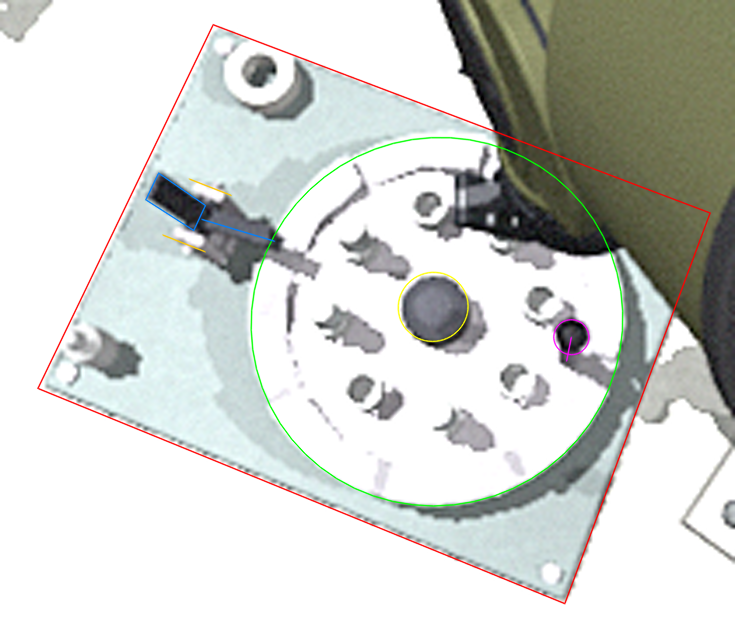

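The wheel sits at about 0.74 with the knob on the 0.75 overlay in both views, and all four vials are upright. Now to the outer side of the tab.

```bash
python3 -m jog '[{"dx":-0.007,"dy":-0.01,"dz":0.04,"twist":0.1},{"dx":-0.007,"dy":-0.02,"dz":0.08,"twist":0.2},{"dx":-0.007,"dy":-0.03,"dz":0.125,"twist":0.3},{"dx":-0.007,"dy":-0.04,"dz":0.17,"twist":0.4},{"dx":-0.007,"dy":-0.05,"dz":0.21,"twist":0.5},{"dx":-0.007,"dy":-0.06,"dz":0.25,"twist":0.5},{"dx":-0.007,"dy":-0.07,"dz":0.3,"twist":0.5},{"dx":-0.007,"dy":-0.08,"dz":0.34,"twist":0.5},{"dx":-0.007,"dy":-0.087,"dz":0.367,"twist":0.5},{"dx":-0.007,"dy":-0.087,"dz":0.367,"twist":0.5},{"dx":-0.007,"dy":-0.087,"dz":0.367,"twist":0.5},{"dx":-0.007,"dy":-0.087,"dz":0.367,"twist":0.5}]'; python3 -c "
from h import *
st();print(plan(-0.001,.225,.105,90))
overlay('wrist',P0,(50,60,320,270),2.8,'pics/l_w.png',.5,.75)"
```

```text
time_s: 10.82
tool_pos: [0.6197, 0.2352, 0.2055]
orientation: [[-0.003, -0.886, 0.463], [-0.003, 0.463, 0.886], [-1.0, 0.001, -0.004]]
ft_force: [0.4, -0.4, 0.3]
width: -0.0001
t 10.82 feeder -0.0011 0.2222 z 0.2055 Ff 0.52 -0.13 0.33 w -0.0001 toolz az f 90.0
{'dx': np.float64(0.1256), 'dy': np.float64(-0.0002), 'dz': np.float64(0.004), 'twist': np.float64(-0.0)}
```

View pics/l_w.png

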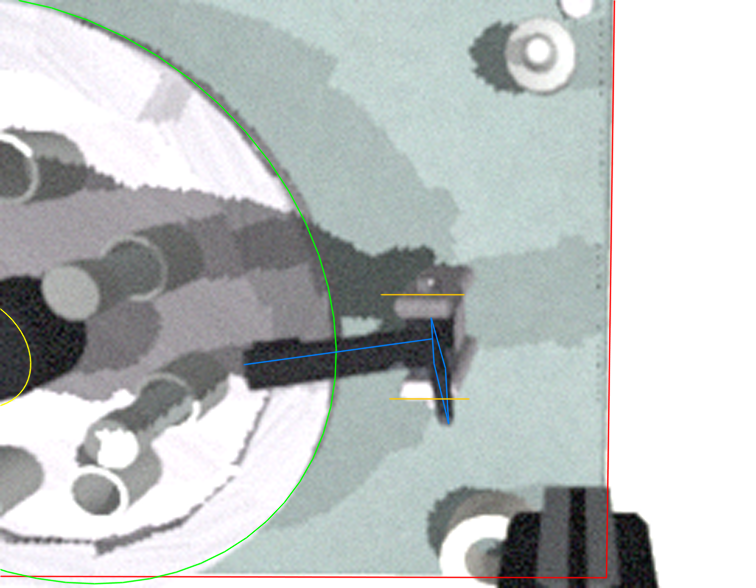

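The tab is still up, edge-on at (445,410) in the wrist crop, with the finger well outside it. I'll descend, then push inward gradually.

```bash
python3 -m jog '[{"dx":0.03,"dy":0,"dz":0.002,"twist":0},{"dx":0.06,"dy":0,"dz":0.002,"twist":0},{"dx":0.09,"dy":0,"dz":0.002,"twist":0},{"dx":0.115,"dy":0,"dz":0.002,"twist":0},{"dx":0.124,"dy":0,"dz":0.002,"twist":0},{"dx":0.124,"dy":0,"dz":0.002,"twist":0},{"dx":0.124,"dy":0,"dz":0.002,"twist":0}]'; python3 -c "
from h import *
st();print(plan(-0.001,.180,.105,90))
overlay('wrist',P0,(50,60,320,270),2.8,'pics/m_w.png',.5,.75);overlay('scene',P0,(250,180,390,300),5.5,'pics/m_s.png',.5,.75)"
```

```text
time_s: 11.45
tool_pos: [0.6216, 0.2375, 0.1085]
orientation: [[0.0, -0.886, 0.464], [-0.0, 0.464, 0.886], [-1.0, -0.0, -0.0]]
ft_force: [0.6, 0.0, -0.0]
width: 0.0
t 11.45 feeder -0.0004 0.2251 z 0.1085 Ff 0.47 0.29 -0.02 w 0.0 toolz az f 89.9
{'dx': np.float64(0.0044), 'dy': np.float64(0.0007), 'dz': np.float64(-0.0564), 'twist': np.float64(-0.001)}
```

View pics/m_w.png

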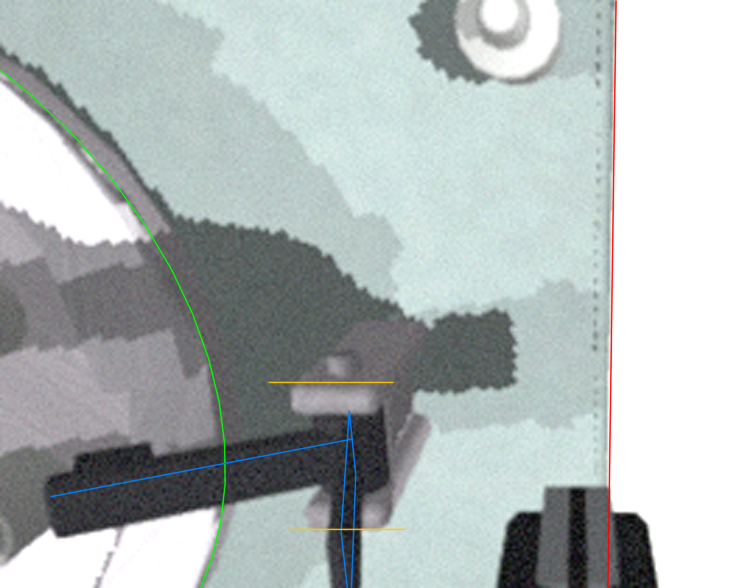

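View pics/m_s.png

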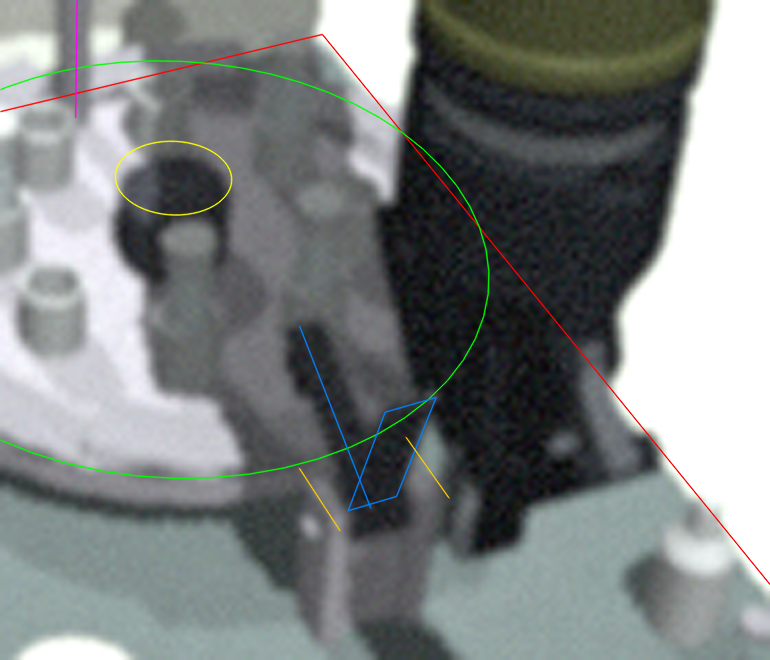

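```bash
python3 -m jog '[{"dx":0.004,"dy":0,"dz":-0.01,"twist":0},{"dx":0.004,"dy":0,"dz":-0.018,"twist":0},{"dx":0.004,"dy":0,"dz":-0.025,"twist":0},{"dx":0.004,"dy":0,"dz":-0.031,"twist":0},{"dx":0.004,"dy":0,"dz":-0.037,"twist":0},{"dx":0.004,"dy":0,"dz":-0.043,"twist":0},{"dx":0.004,"dy":0,"dz":-0.049,"twist":0},{"dx":0.004,"dy":0,"dz":-0.054,"twist":0},{"dx":0.004,"dy":0,"dz":-0.056,"twist":0},{"dx":0.004,"dy":0,"dz":-0.056,"twist":0},{"dx":0.004,"dy":0,"dz":-0.056,"twist":0}]'; python3 -c "
from h import *
st()
overlay('wrist',P0,(50,60,320,270),2.8,'pics/n_w.png',.15,.75);overlay('scene',P0,(250,180,390,300),5.5,'pics/n_s.png',.15,.75)"
```

```text
time_s: 12.47
tool_pos: [0.6005, 0.1988, 0.1049]
orientation: [[0.0, -0.887, 0.462], [0.0, 0.462, 0.887], [-1.0, 0.0, 0.0]]
ft_force: [-0.2, -0.8, -0.2]
width: -0.0001
t 12.47 feeder -0.0012 0.181 z 0.1049 Ff 0.24 -0.82 -0.16 w -0.0001 toolz az f 90.0
```

View pics/n_w.png

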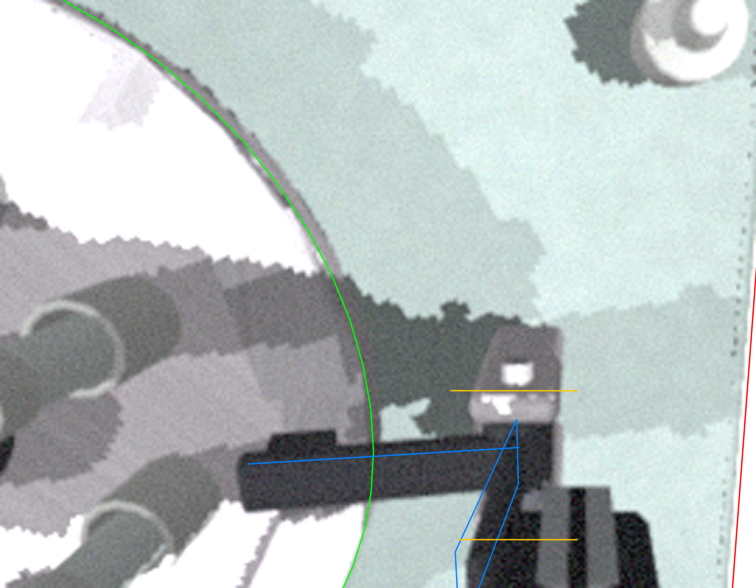

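View pics/n_s.png

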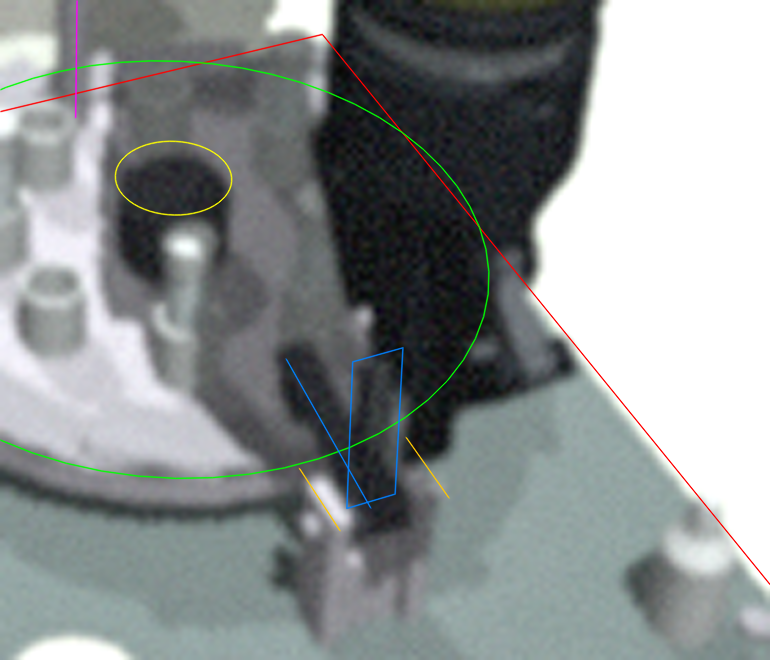

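The pawl has tipped down to about 0.22–0.25 (the tab is just outside the q=0.15 overlay). Continuing in smaller steps while watching the force.

```bash
python3 -m jog '[{"dx":0,"dy":0,"dz":-0.003,"twist":0},{"dx":0,"dy":0,"dz":-0.006,"twist":0},{"dx":0,"dy":0,"dz":-0.009,"twist":0},{"dx":0,"dy":0,"dz":-0.011,"twist":0},{"dx":0,"dy":0,"dz":-0.011,"twist":0},{"dx":0,"dy":0,"dz":-0.011,"twist":0}]'; python3 -c "
from h import *
st()
overlay('wrist',P0,(50,60,320,270),2.8,'pics/o_w.png',.05,.75);overlay('scene',P0,(250,180,390,300),5.5,'pics/o_s.png',.05,.75)"
```

```text
time_s: 13.07
tool_pos: [0.5964, 0.1906, 0.1049]
orientation: [[-0.0, -0.887, 0.463], [-0.0, 0.463, 0.887], [-1.0, 0.0, -0.0]]
ft_force: [0.9, -0.8, -0.9]
width: 0.0
t 13.07 feeder -0.0011 0.1719 z 0.1049 Ff 1.13 -0.26 -0.94 w 0.0 toolz az f 90.0
```

View pics/o_w.png

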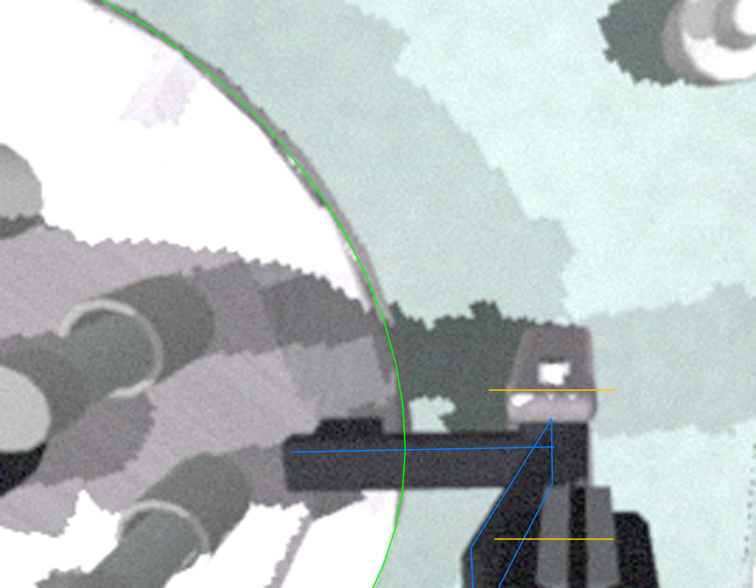

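View pics/o_s.png

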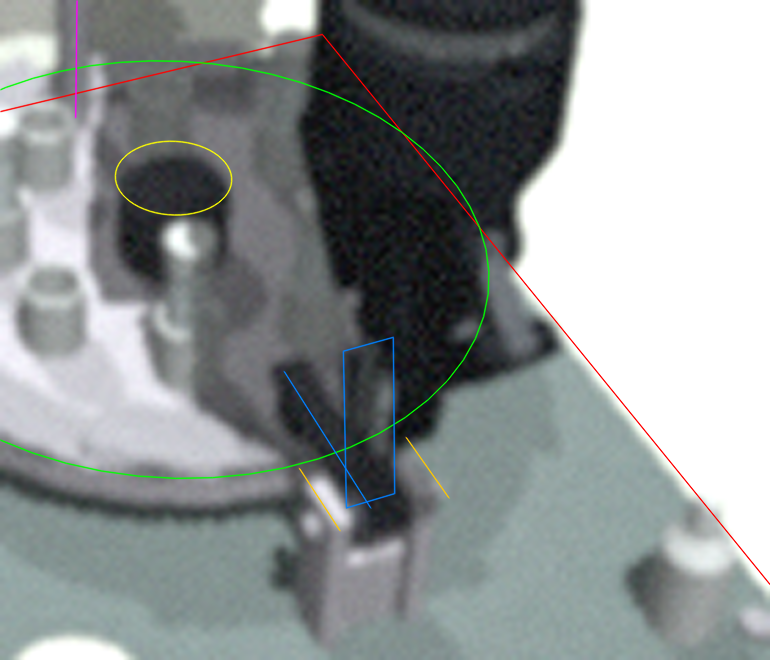

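The pawl is at about 0.07. I'll go on in 1.5–2 mm steps until resistance appears.

```bash
python3 -m jog '[{"dx":0,"dy":0,"dz":-0.002,"twist":0},{"dx":0,"dy":0,"dz":-0.002,"twist":0},{"dx":0,"dy":0,"dz":-0.002,"twist":0}]'; python3 -c "
from h import *
st()"
python3 -m jog '[{"dx":0,"dy":0,"dz":-0.002,"twist":0},{"dx":0,"dy":0,"dz":-0.002,"twist":0},{"dx":0,"dy":0,"dz":-0.002,"twist":0}]'; python3 -c "
from h import *
st()
overlay('wrist',P0,(50,60,320,270),2.8,'pics/p_w.png',.0,.75);overlay('scene',P0,(250,180,390,300),5.5,'pics/p_s.png',.0,.75)"
```

```text
time_s: 13.42
tool_pos: [0.5956, 0.1894, 0.1049]
orientation: [[-0.0, -0.887, 0.462], [-0.0, 0.462, 0.887], [-1.0, 0.0, -0.0]]
ft_force: [-0.3, -0.2, 0.2]
width: -0.0001
t 13.42 feeder -0.0012 0.1705 z 0.1049 Ff -0.15 -0.27 0.22 w -0.0001 toolz az f 90.0
time_s: 13.67
tool_pos: [0.5949, 0.1879, 0.1049]
orientation: [[-0.0, -0.887, 0.462], [-0.0, 0.462, 0.887], [-1.0, 0.0, -0.0]]
ft_force: [0.3, 0.4, 0.1]
width: 0.0
t 13.67 feeder -0.0012 0.1688 z 0.1049 Ff 0.05 0.45 0.08 w 0.0 toolz az f 90.0
```

View pics/p_w.png

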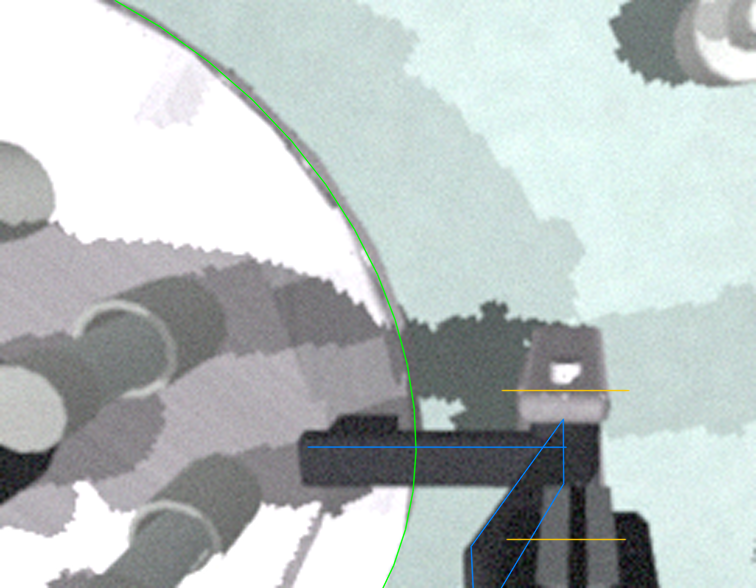

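View pics/p_s.png

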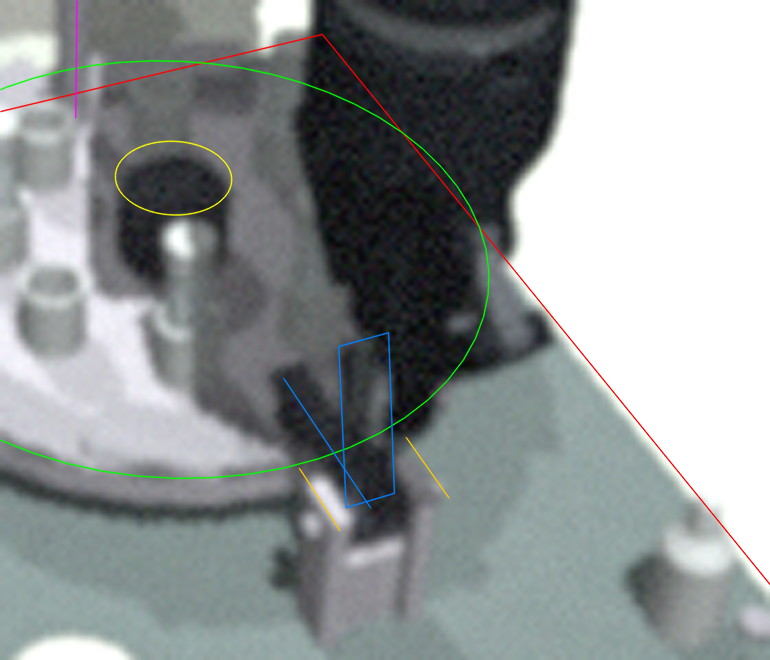

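```bash
python3 -m jog '[{"dx":0,"dy":0,"dz":-0.0015,"twist":0},{"dx":0,"dy":0,"dz":-0.0015,"twist":0},{"dx":0,"dy":0,"dz":-0.0015,"twist":0}]' | grep -E "pos|ft"; python3 -c "
from h import *
st()"
python3 -m jog '[{"dx":0,"dy":0,"dz":-0.0015,"twist":0},{"dx":0,"dy":0,"dz":-0.0015,"twist":0},{"dx":0,"dy":0,"dz":-0.0015,"twist":0}]'| grep -E "pos|ft"; python3 -c "
from h import *
st()
overlay('scene',P0,(250,180,390,300),5.5,'pics/q_s.png',.0,.75)"
```

```text
tool_pos: [0.5947, 0.1876, 0.105]
ft_force: [-0.5, 1.9, -1.0]
t 14.02 feeder -0.0012 0.1684 z 0.105 Ff -1.33 1.44 -1.02 w -0.0006 toolz az f 90.0
tool_pos: [0.5946, 0.1874, 0.1051]
ft_force: [3.1, 3.9, -2.7]
t 14.27 feeder -0.0012 0.1682 z 0.1051 Ff 0.99 4.89 -2.7 w 0.0001 toolz az f 90.1
```

View pics/q_s.png

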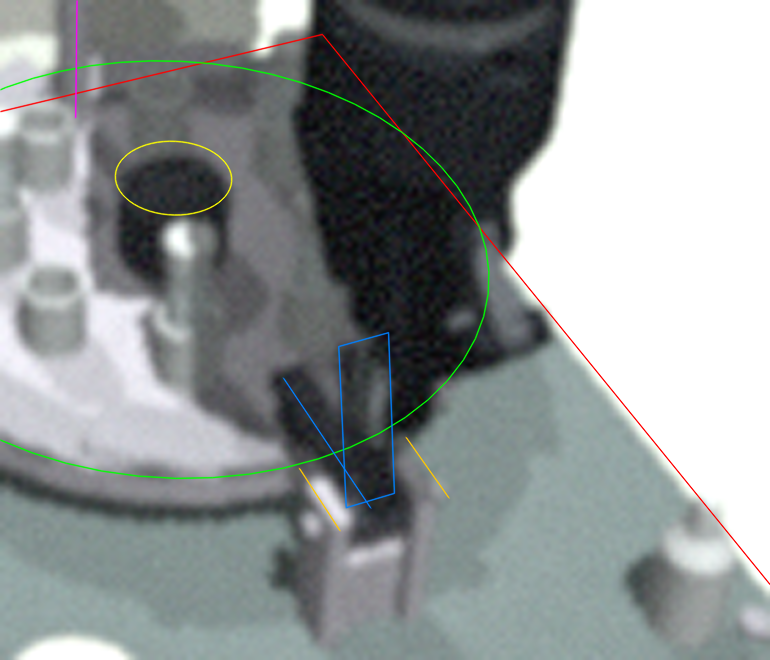

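Resistance of about 5 N at y=0.168, where q≈0 was predicted, so the pawl is seated. Backing off and lifting.

```bash
python3 -m jog '[{"dx":0,"dy":0,"dz":0.01,"twist":0},{"dx":0,"dy":0,"dz":0.03,"twist":0},{"dx":0,"dy":0,"dz":0.05,"twist":0},{"dx":-0.03,"dy":0,"dz":0.05,"twist":0},{"dx":-0.06,"dy":0,"dz":0.05,"twist":0},{"dx":-0.1,"dy":0,"dz":0.05,"twist":0},{"dx":-0.13,"dy":0,"dz":0.05,"twist":0},{"dx":-0.13,"dy":0,"dz":0.05,"twist":0},{"dx":-0.13,"dy":0,"dz":0.05,"twist":0}]'; python3 -c "
from h import *
st()
overlay('wrist',P0,(20,60,320,280),2.6,'pics/r_w.png',.02,.75);overlay('scene',P0,BS,3.5,'pics/r_s.png',.02,.75)"
```

```text
time_s: 15.07
tool_pos: [0.6127, 0.2207, 0.2102]
orientation: [[0.001, -0.886, 0.463], [-0.001, 0.463, 0.886], [-1.0, -0.002, -0.0]]
ft_force: [-0.6, -0.4, -0.4]
width: -0.0002
t 15.07 feeder -0.0005 0.2061 z 0.2102 Ff -0.39 -0.65 -0.42 w -0.0002 toolz az f 90.0
```

View pics/r_w.png

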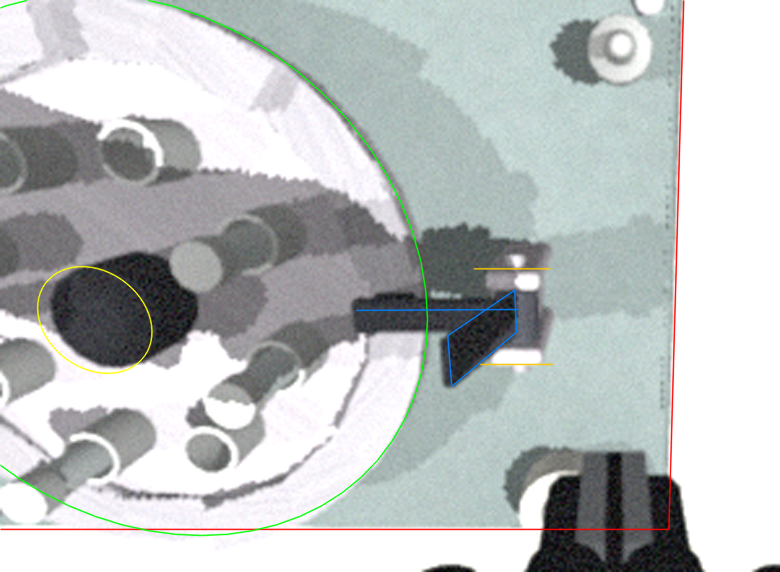

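View pics/r_s.png

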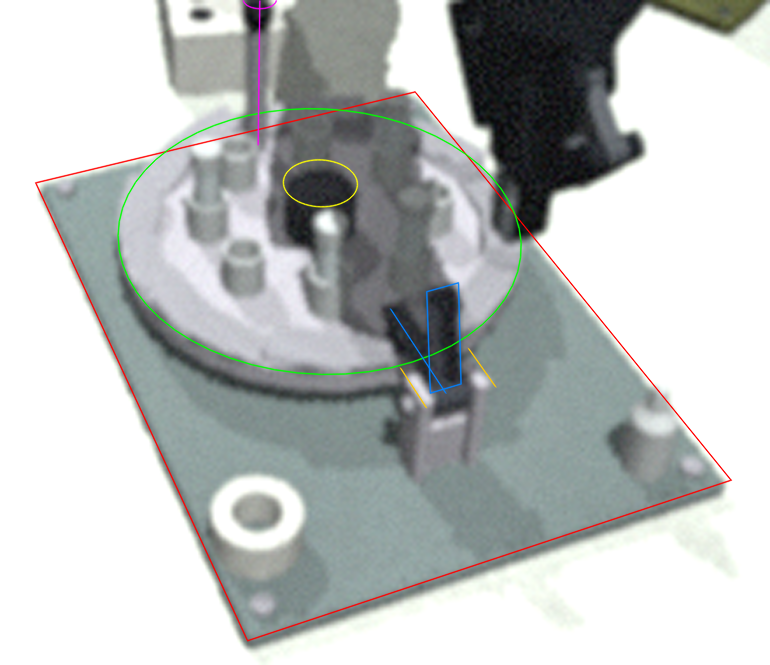

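The pawl is down (the tab matches the q=0.02 overlay in the wrist view). The dropper, roll and vials are undisturbed. I'll check the wheel angle more precisely from the knob before and after.

```bash
python3 - <<'E'
from h import *
d=cams.get_image("top"); overlay("top",P0,BT,3.5,"pics/s_t.png",.02,.75,img=d)
d2=cams.get_image("scene")
def cent(img,guess,r=7):
    g=img.astype(float).sum(2); x,y=map(int,np.round(guess)); s=g[y-r:y+r+1,x-r:x+r+1]
    m=s<130; yy,xx=np.nonzero(m); return np.array([xx.mean()+x-r,yy.mean()+y-r]),m.sum()
a0=cv2.imread("pics/top0.png"); 
k=lambda w:f2w(P0,[[.09*np.cos(-np.pi/4-w),.09*np.sin(-np.pi/4-w),.150]])
for w,im in ((0,a0),(.74,d["pixels"])):
    c,n=cent(im,proj(d,k(w))[0]); 
    ws=np.linspace(w-.3,w+.3,601); e=[np.linalg.norm(proj(d,k(x))[0]-c) for x in ws]; print(w,c,n,"w fit",ws[np.argmin(e)],min(e))
E
```

```text
0 [261.53409091 205.42045455] 88 w fit 0.025000000000000022 0.22255544106489705
0.74 [262.63736264 236.49450549] 91 w fit 0.754 0.045785486508724965
```

View pics/s_t.png

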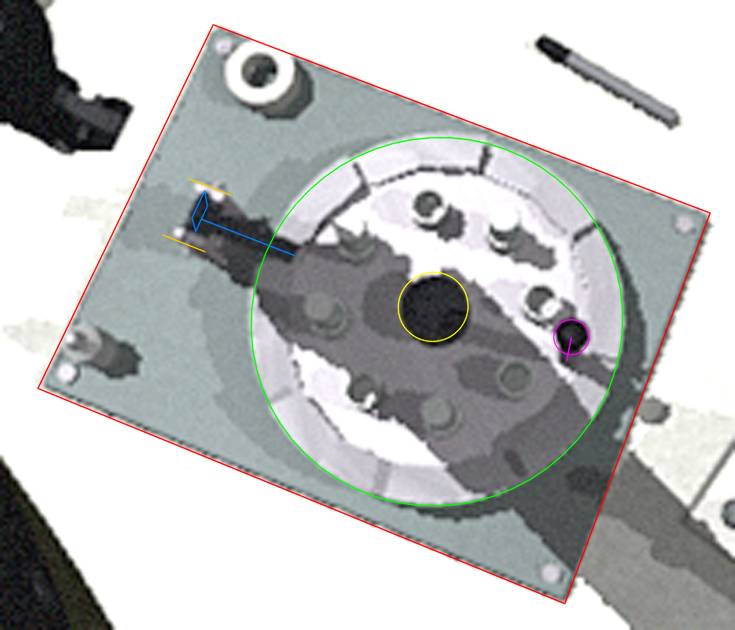

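Wheel value is 0.73–0.754. One last check: compare the pawl against its down pose in the first scene picture.

```bash
python3 - <<'E'
from h import *
a=cv2.imread("pics/scene0.png")[230:300,290:350]; b=cams.get_image("scene")["pixels"][230:300,290:350,::-1]
f=lambda x:cv2.resize(cv2.convertScaleAbs(x,alpha=1.8,beta=10),None,fx=6,fy=6,interpolation=cv2.INTER_CUBIC)
cv2.imwrite("pics/cmp.png",np.hstack([f(a),f(b)])); st()
E
```

```text
t 15.32 feeder -0.0018 0.2055 z 0.2073 Ff -0.23 0.19 0.16 w -0.0002 toolz az f 90.0
```

View pics/cmp.png

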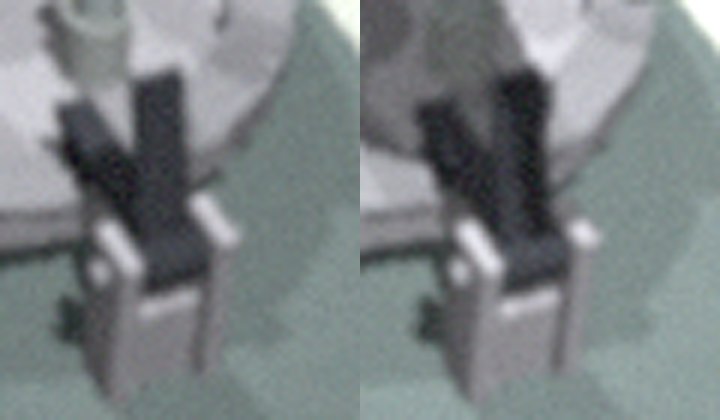

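The pawl is in the same pose as at the start: the tab top is at (160,75) against (523,75), which is the 360 px panel offset, and the arm end is at (75,105) against (435,105). The arm is clear, so I'm handing in.

```bash
python3 -c "
from cell import manip
print(manip.hand_in())"
```

```text
the job is handed in; nothing more can be done
None
```

I pushed the tab outward until the pawl stayed up at about 0.5 rad. I then pushed the wheel back one notch by its drive post and tipped the pawl down again with the finger. The job is handed in at about 15 s of the 72 s allowed; the hand-in gave no verdict.

What the last checks showed:
- **Wheel:** the knob in the top view gives about 0.75 rad. The same fit read 0.025 for the start pose, so the true value could be nearer 0.73. Both are inside 0.665 to 0.845.
- **Pawl:** it is down, estimated at 0.05 rad or less. It looks the same as in the first scene picture, and it met about 5 N of resistance when seated.
- **Vials and bystanders:** all four vials stand in their cups. The dropper, label roll and pen look unmoved; I checked them by eye and did not measure them.
- **Robot:** it was clear of everything, and the forces read after each move stayed within about 6 N.

I did not push the wheel on into the stop. By my estimate, it rests about 0.05 rad short of the next steep wall, so the pawl holding that tooth was not tested. One move was refused early on because its rows left out the twist value; I resent it with no effect on the job.

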